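# Make up the player's and the umpire's keepsake trays

### The arm

A 6-joint arm with a two-finger parallel gripper is mounted at the origin on the work surface. World frame = base frame: x ahead of the robot, y to its left, z up, the work surface at z = 0. Lengths are in m, angles in rad, forces in N, time in s.
With the tool pointing down it reaches from about 0.275 to 0.725 m from the base axis. Payload 5.6 kg.
Tool frame: the origin (TCP) lies at the very end of the fingers, on their centre line; the grasp point (between the pads) lies 19 mm behind it (env.grasp_offset is the z of the grasp point in the tool frame, in m); z points along the fingers, x is the direction in which the jaws open and shut, and the axes are right-handed (so a half turn about z gives the same grasp; the last joint's range is limited). The gripper opens to 85 mm and grips with 20 to 120 N. Pads are 22 mm wide; open, the fingers measure 114 mm over their backs; the gripper's body (76 mm by 85 mm) begins 54 mm behind the grasp point. The pads swing forward as they close: fully open they stand 13 mm farther back than shut.
Start: joints at [1.433, 0.255, 0.108, 0, -1.424, -0.285], TCP at [0.226, 0.502, 0.231] pointing down, gripper open.
Joint ranges: [-2.95, 2.95], [-1.21, 1.97], [-1.09, 1.5], [-2.87, 1.71], [-2.94, -0.07], [-3.05, 3.05]. Speed limits (rad/s): [2.57, 2.57, 3.14, 3.14, 3.14, 3.14].

### API

Orientations are given as a unit quaternion [x, y, z, w].
In Python, from cell import monitor, viewer, env, spotter gives the robot as it stands. The module is installed in compiled form; this text tells all that it offers.
- The arm moves only by the tool arm_command, never from a script. Its arguments are lists of equal length, an entry for each row: "offset": the shift along the world's x, y, z as a fraction of full scale, a list of three; "turn": the turn, a rotation vector about the world's x, y, z as a fraction of full scale, a list of three. In form: {"offset": [[dx, dy, dz], ...], "turn": [[ax, ay, az], ...]}. A call has 1 to 20 rows; each row shifts and turns the commanded pose from where the row before left it; what a row does not reach is not made up. Full scale, the value 1, is 0.3 m for a shift and 0.5 rad for a turn. A row lasts 1/8 s, in which the tool goes at most 62.5 mm and 10.7 degrees, less where a joint would pass 70% of its speed; a pose out of reach is approached as far as the arm can. A call with a number of a shift or a turn outside -1 to 1 is refused whole. A call with a gripper value outside its range is refused whole. "fingers" is the closure, from 0 (fully open) to 1 (shut), set as the call begins (left out, the last holds). The fingers move at their own pace and stop on an object; the grip force is fixed at half the most. Time passes only in rows, so rows that do not move let the fingers close. It gives the time, the measured TCP pose, the force and the opening at its end, in the units of the state.
- monitor.sense(): the state, without advancing time (a new reading comes with each control period).
- viewer.camera(name): name is "side" or "top"; returns the picture (420x560x3 uint8, red, green, blue); there is no depth.
- viewer.camera_model(name): a dict with "fx", "fy", "cx", "cy" (pixels), "pose" (4x4, takes a point from camera to world coordinates). Camera axes: x right, y down, z forward; pixel columns grow to the right and rows downward; lengths in m; the calibration is good to about 2 mm. A picture is of the moment at which its call begins. camera_model takes no time and is no camera call.
- env.job_done(): hands the job in, once; it reports no verdict.
Trained networks look in the newest picture that a camera, given by its name, has taken for a name from the list of things; names that differ only in an ending like _2 or _b are one class to them, and where a whole thing is asked for, a point or a joint stands for the part that bears it (a point fixed in the world has none). Each returns a list of dicts, best first, with "conf" (0 to 1); they miss things now and then, are a little off and sometimes report something else, mostly with a low value. They report only what shows in the picture. A call takes as long as a camera call. They do not tell look-alikes from the thing itself.
- spotter.boxes_of(camera, target): "box" ([left, top, right, bottom] in pixels, round what is visible of it).
The state is a dict: "time": time; "q": joint angles; "joint_vel": joint speeds; "joint_torque": joint torques, N m; "ee_pos": TCP position; "tcp_rot": TCP orientation; "ft_force": force on the tool from outside, world axes, zero at the start; "torque": the same for the moment, N m; "opening": finger opening in m.
Only numpy, scipy, OpenCV 4.12 (cv2) and the standard library are available. Lean on these libraries where they do the work, as an engineer would, in place of code of your own. Each camera call takes 0.05 s, during which the arm holds its last target.

### The job

Make up the two cricket keepsake trays: in the player's tray (the longer one, with the black ring) set the match ball in the ring, the glass paperweight on the round felt and one bail lengthwise on the felt strip; in the umpire's tray (the one with the brass tab) set the stopwatch face up on the round felt with its crown pointing towards the tab, and the other bail along the felt strip. Centre each thing on its place and set it down, never drop it; leave the ink jar and the bell where they stand, and let go of everything.

Things in the scene. Friction and masses are not known exactly. Their poses are not given: they have to be found in the camera images.
- ball_center (a point): centre of the dark red leather match ball, 66 mm across with a white seam, 0.14 kg. It starts on a fixed black ceramic ring stand (20 mm high, 60 mm across) on the 2 mm thick felt runner, its centre about 48 mm above the work surface. Its axes turn with the ball and mean nothing.
- bail_1_center (a point): centre of a dark wooden bail: square barrel 56 mm long, 18 mm wide and 18 mm high, with a 12 mm thick round spigot 27 mm long at each end, 110 mm over all along its own x; 30 g. It starts lying on the 2 mm runner. Grip it across the barrel. The two bails are alike: either may go in either tray, and either way round.
- bail_2_center (a point): centre of the second bail, the same in every way as bail_1.
- watch_center (a point): centre (half-way up) of the chrome stopwatch, a round case 54 mm across and 18 mm high lying face up on the 2 mm runner, 0.11 kg. Its crown sticks out along its own -x to 39.5 mm from the centre; grip the case across its own y.
- weight_center (a point): centre (half-way up) of the green glass paperweight: round, 52 mm across with upright sides from 4 to 20 mm above its foot, domed above, 36 mm high, 0.14 kg, on the 2 mm runner.
- player_tray: longer light-wood tray, fixed, 220 mm along its x, 150 along y; origin at the centre of its underside, floor 6 mm up, rim 10. Places in its frame: ball: fixed black ring (60 mm across, hole 40, top 16 mm up) at x -60, y +35, the seated ball's centre 42 mm above the origin; paperweight: round felt at x +60, y +35; bail: felt strip along x, centre x 0, y -35. Felts are flush with the floor.
- umpire_tray: shorter light-wood tray, fixed, 180 mm along its x, 150 along y; origin at the centre of its underside, floor 6 mm up, rim 10. A flat brass tab sticks out in the middle of its -x end. Places in its frame: stopwatch: round felt at x -35, y 0, crown towards -x (the tab); bail: felt strip along y, centre x +50, y 0. Felts are flush with the floor.
- ink_center (a point): bystander: centre of a small amber glass ink jar with a black cap, 38 mm across, 48 mm high, standing loose on the runner among the stock. Leave it where it stands.
- bell_center (a point): bystander: centre of a brass hand bell on the desk top behind the stock, 48 mm across, 45 mm high, loose. Leave it where it stands.
There are look-alikes about, which are no part of the job. What is shaped like the part that bears ball_center but green or purple is not meant. What is shaped like the part that bears watch_center but green is not meant.

How it is judged:
By the outcome, as a careful person would: the job done as asked, in the order asked, and still so for the second after the job is handed in, with the robot touching nothing.
It also fails if it takes over 131 s, if anything falls off the work surface, if the arm or the gripper's body presses on something with over 40 N, if the wrist force passes 120 N, or if a joint passes its speed limit or range.

## Working session

There is one attempt and no reset: what is moved stays moved. The work goes in short steps, Python scripts to look and compute and a tool call to move; the robot and the scene stay as the last step left them, time stands still between calls to the robot, and variables do not carry over. Pictures are saved under pics/ and viewed, and the job is handed in when it is done.

Besides the shell and the picture viewer there is one more tool, called after "Emit:" by a JSON object that holds its "name" and its "arguments". arm_command: Moves the arm, as the interface text tells. Its arguments: {"type":"object","properties":{"offset":{"type":"array","items":{"type":"array","items":{"type":"number","minimum":-1,"maximum":1}}},"turn":{"type":"array","items":{"type":"array","items":{"type":"number","minimum":-1,"maximum":1}}},"fingers":{"type":"number"}},"required":["offset","turn"]}

```bash
mkdir -p pics; ls
python3 - <<'E'
from cell import monitor, viewer, env, spotter
import cv2
s=monitor.sense(); print(s)
print(env.grasp_offset)
for n in("side","top"):
    im=viewer.camera(n); cv2.imwrite(f"pics/{n}0.png",im[:,:,::-1])
    print(n,viewer.camera_model(n))
    for t in["ball_center","bail_1_center","watch_center","weight_center","player_tray","umpire_tray","ink_center","bell_center"]:
        print(t,[(([int(v) for v in d["box"]]),round(d["conf"],2)) for d in spotter.boxes_of(n,t)])
E
```

```text
pics
{'time': 0.0, 'q': array([ 1.43259605e+00,  2.55752131e-01,  1.06984501e-01, -4.69273515e-04,
       -1.42391896e+00, -2.84567534e-01]), 'joint_vel': array([ 0.00051352,  0.00201163,  0.00136595, -0.00236455,  0.00059974,
        0.00156904]), 'joint_torque': array([ 5.32098111e-04, -3.86628270e+01,  2.37941480e+01,  5.36515072e+00,
       -6.17228594e-03,  1.06815003e-05]), 'ee_pos': array([0.22541652, 0.50112529, 0.23038601]), 'tcp_rot': array([-5.42978022e-01,  8.39746343e-01, -5.63719690e-04, -7.93317602e-04]), 'ft_force': array([ 0.33879817,  0.98386896, -0.47473408]), 'torque': array([ 0.04138208, -0.00168822, -0.01053699]), 'opening': 0.08547582230564678}
-0.0187
side {'fx': 399.9591883839515, 'fy': 399.9591883839515, 'cx': 277.3373481679239, 'cy': 205.32100505881232, 'pose': array([[ 0.98121739, -0.11199618,  0.1570646 ,  0.42986222],
       [-0.19278992, -0.59748036,  0.7783632 , -0.69718172],
       [ 0.00666931, -0.79402398, -0.60784985,  0.62784551],
       [ 0.        ,  0.        ,  0.        ,  1.        ]])}
ball_center [([145, 287, 182, 325], 0.87), ([155, 343, 
[... 758 characters left out ...]
 1.15950025e-03,  8.42585071e-03,
        -1.76352622e-02],
       [-8.49912916e-03, -1.73823832e-01, -9.84740088e-01,
         1.16918975e+00],
       [ 0.00000000e+00,  0.00000000e+00,  0.00000000e+00,
         1.00000000e+00]])}
ball_center [([300, 269, 324, 291], 0.84), ([345, 317, 372, 341], 0.8), ([396, 308, 423, 335], 0.55)]
bail_1_center [([225, 225, 264, 231], 0.69)]
watch_center [([299, 225, 321, 244], 0.94), ([357, 174, 379, 203], 0.72), ([285, 129, 308, 153], 0.53)]
weight_center [([240, 279, 259, 293], 0.77)]
player_tray [([130, 206, 210, 305], 0.83)]
umpire_tray [([352, 214, 419, 296], 0.94)]
ink_center []
bell_center [([246, 132, 264, 149], 0.75), ([298, 268, 323, 293], 0.39)]
```

View pics/side0.png

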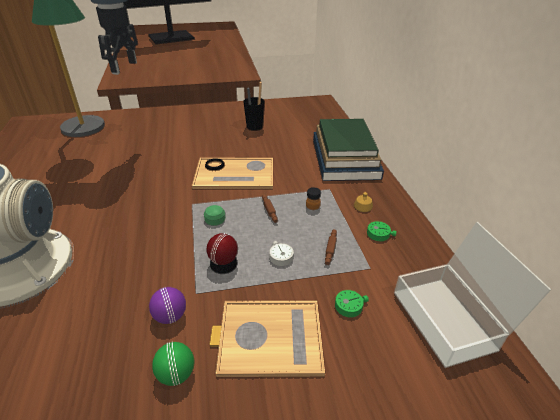

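View pics/top0.png

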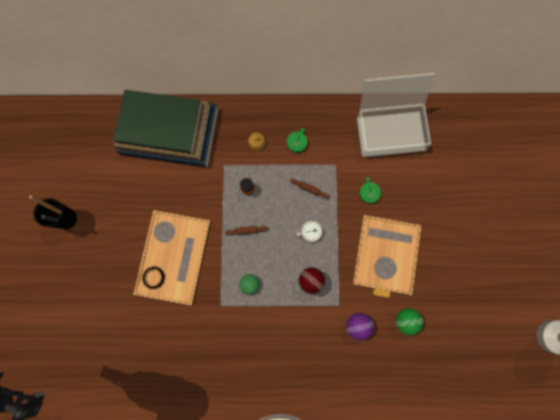

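Run:
```python
import cv2
im=cv2.imread("pics/top0.png")
cv2.imwrite("pics/top0z.png",cv2.resize(im[110:350,190:430],None,fx=2.5,fy=2.5,interpolation=cv2.INTER_CUBIC))
cv2.imwrite("pics/top0t.png",cv2.resize(im[170:330,90:230],None,fx=3.7,fy=3.7,interpolation=cv2.INTER_CUBIC))
im=cv2.imread("pics/side0.png")
cv2.imwrite("pics/side0z.png",cv2.resize(im[140:390,140:400],None,fx=2.4,fy=2.4,interpolation=cv2.INTER_CUBIC))
```

```text
(no output)
```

View pics/top0z.png

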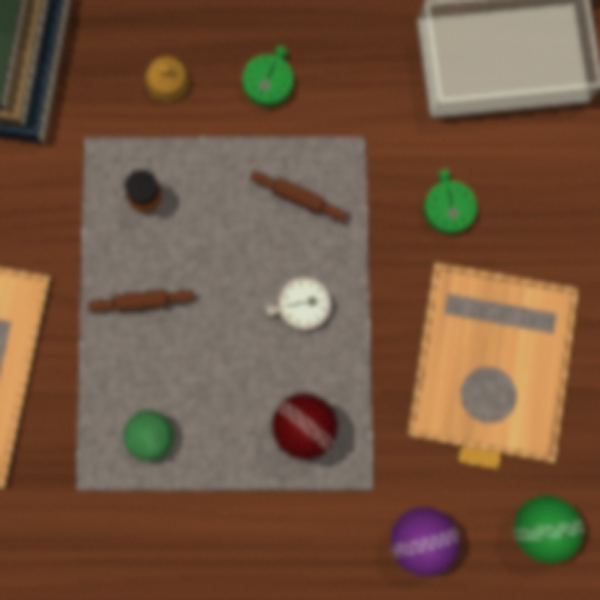

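View pics/top0t.png

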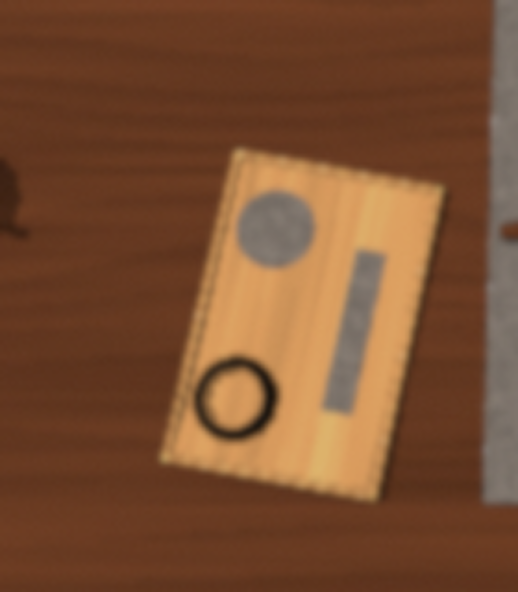

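View pics/side0z.png

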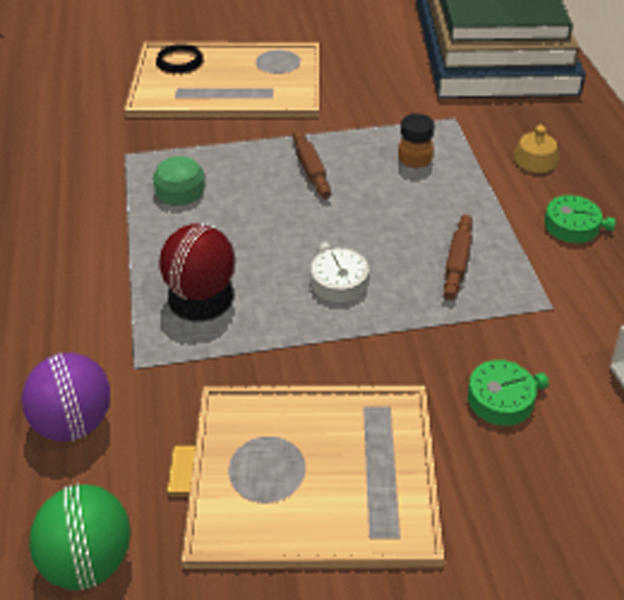

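Candidates in the top view:
- **Balls:** red (312,280), purple (360,326) and green (410,321). The red one on the black ring stand is meant.
- **Watches:** white/chrome (311,232), green (297,141) and green (371,192). The white one on the runner is meant.
- **Bails:** (247,230) and (310,188).
- **Paperweight:** green dome at (249,284).
- **Bystanders:** ink jar at (247,186), bell at (257,141).

The enlarged crops confirm these colours. Next I'll fit the known shapes to the outlines in both cameras.

```bash
cat > fit.py <<'E'
import numpy as np, cv2
from scipy.optimize import least_squares
from cell import viewer
CM={n:viewer.camera_model(n) for n in("side","top")}
def proj(n,P):
    c=CM[n];T=np.linalg.inv(c["pose"]);p=np.asarray(P)@T[:3,:3].T+T[:3,3]
    return np.c_[c["fx"]*p[:,0]/p[:,2]+c["cx"],c["fy"]*p[:,1]/p[:,2]+c["cy"]]
def backproj(n,uv,z):
    c=CM[n];d=c["pose"][:3,:3]@np.array([(uv[0]-c["cx"])/c["fx"],(uv[1]-c["cy"])/c["fy"],1]);o=c["pose"][:3,3]
    return o+d*(z-o[2])/d[2]
A=np.linspace(0,2*np.pi,48,endpoint=False)
def disc(r,z,cx=0,cy=0): return np.c_[cx+r*np.cos(A),cy+r*np.sin(A),0*A+z]
def box(x0,x1,y0,y1,z0,z1): return np.array([[x,y,z] for x in(x0,x1) for y in(y0,y1) for z in(z0,z1)])
def sph(r,z): return np.vstack([disc(r*np.cos(t),z+r*np.sin(t)) for t in np.linspace(-1.55,1.55,25)])
def cylx(r,x0,x1,z): return np.vstack([np.c_[0*A+x,r*np.cos(A),z+r*np.sin(A)] for x in(x0,x1)])
M={ # heights above own foot, origin at foot, mm->m
 "ball":[sph(.033,.033)],
 "weight":[np.vstack([disc(.024,0),disc(.026,.004),disc(.026,.020),disc(.0235,.027),disc(.018,.032),disc(.0,.036)])],
 "watch":[np.vstack([disc(.027,0),disc(.027,.018)]),box(-.0395,0,-.004,.004,.005,.013)],
 "bail":[box(-.028,.028,-.009,.009,0,.018),cylx(.006,-.055,.055,.009)],
 "pt":[box(-.11,.11,-.075,.075,0,.010)],
 "ut":[box(-.09,.09,-.075,.075,0,.010)],
}
def hsvimg(im): return cv2.cvtColor(im,cv2.COLOR_RGB2HSV)
def mask_contour(im,roi,fn):
    """upsample 4x, fn(hsv)->bool"""
    l,t,r,b=[int(v) for v in roi]
    c=cv2.resize(im[t:b,l:r],None,fx=4,fy=4,interpolation=cv2.INTER_CUBIC)
    m=fn(hsvimg(c).astype(int),c.astype(int)).astype(np.uint8)
    cs,_=cv2.findContours(m,cv2.RETR_EXTERNAL,cv2.CHAIN_APPROX_NONE)
    k=max(cs,key=cv2.contourArea); mm=np.zeros_like(m);cv2.drawContours(mm,[k],-1,1,-1)
    mm=cv2.morphologyEx(mm,cv2.MORPH_OPEN,np.ones((5,5),np.uint8))
    cs,_=cv2.findContours(mm,cv2.RETR_EXTERNAL,cv2.CHAIN_APPROX_NONE);k=max(cs,key=cv2.contourArea)
    return (k[:,0,:]+.5)/4-.5+[l,t], m*255
def fit(kind,z,obs,x0,yaw=True):
    def res(p):
        a=p[2] if yaw else 0.
        R=np.array([[np.cos(a),-np.sin(a),0],[np.sin(a),np.cos(a),0],[0,0,1]]);out=[]
        for n,pts in obs.items():
            hs=[cv2.convexHull(proj(n,q@R.T+[p[0],p[1],z]).astype(np.float32)) for q in M[kind]]
            d=np.array([max(cv2.pointPolygonTest(h,(float(u),float(v)),True) for h in hs) for u,v in pts[::3]])
            out.append(d/np.sqrt(len(d)))
        return np.concatenate(out)
    r=least_squares(res,x0 if yaw else x0[:2],loss="soft_l1",f_scale=.1,diff_step=1e-4,x_scale=[.01,.01,.1][:3 if yaw else 2])
    return r.x, np.sqrt(np.sum(res(r.x)**2)/len(obs))
red=lambda h,c:(c[...,0]>c[...,1]*1.5+12)
green=lambda h,c:(c[...,1]>c[...,0]*1.25+8)
brown=lambda h,c:(c[...,0]>c[...,2]*1.45+8)
white=lambda h,c:(c.min(-1)>150)
wood=lambda h,c:(c[...,0]>145)&(c[...,0]>c[...,2]*1.2)
E
cat > loc.py <<'E'
from fit import *
ims={n:cv2.imread(f"pics/{n}0.png")[:,:,::-1].copy() for n in("side","top")}
J=[("ball","ball",.015,red,dict(top=(292,262,332,300),side=(200,226,244,268)),False,0),
("weight","weight",.002,green,dict(top=(235,270,265,300),side=(198,200,232,230)),False,0),
("bailA","bail",.002,brown,dict(top=(222,220,272,240),side=(255,192,285,226)),True,1.6),
("bailB","bail",.002,brown,dict(top=(285,175,333,202),side=(318,226,345,268)),True,1.1),
("watch","watch",.002,white,dict(top=(292,217,328,247),side=(264,236,298,270)),True,-1.6),
("pt","pt",0,wood,dict(top=(130,200,215,310),side=(185,150,280,195)),True,1.4),
("ut","ut",0,wood,dict(top=(345,210,428,300),side=(217,295,332,382)),True,0.1)]
for nm,k,z,fn,rois,yw,y0 in J:
    obs={};ms=[]
    for n,r in rois.items():
        obs[n],m=mask_contour(ims[n],r,fn);cv2.imwrite(f"pics/m_{nm}_{n}.png",m)
    zc=z+.01 if k!="ball" else .048
    g=backproj("top",obs["top"].mean(0) if 0 else (obs["top"].min(0)+obs["top"].max(0))/2,zc)
    x0=[g[0],g[1],y0]
    for o in (obs,{"top":obs["top"]},{"side":obs["side"]}):
        p,e=fit(k,z,o,x0,yw);print(nm,list(o),np.round(p,4),"rms px",round(e,2))
E
python3 loc.py
python3 - <<'E'
import cv2,glob,numpy as np
W=np.zeros((600,800),np.uint8);x=y=h=0
for f in sorted(glob.glob("pics/m_*.png")):
    m=cv2.imread(f,0);m=cv2.resize(m,None,fx=.5,fy=.5)
    if x+m.shape[1]>800:x=0;y+=h+5;h=0
    W[y:y+m.shape[0],x:x+m.shape[1]]=m;W[y:y+m.shape[0],x]=128;x+=m.shape[1]+5;h=max(h,m.shape[0])
cv2.imwrite("pics/masks.png",W)
E
```

```text
ball ['top', 'side'] [ 0.4398 -0.0797] rms px 4.82
ball ['top'] [ 0.4405 -0.08  ] rms px 5.01
ball ['side'] [ 0.4376 -0.0791] rms px 4.83
weight ['top', 'side'] [0.4288 0.0787] rms px 0.8
weight ['top'] [0.4281 0.0788] rms px 0.92
weight ['side'] [0.4291 0.0786] rms px 0.63
bailA ['top', 'side'] [0.5668 0.0942 1.6632] rms px 4.0
bailA ['top'] [0.5661 0.0879 1.6792] rms px 0.64
bailA ['side'] [0.5685 0.0997 1.65  ] rms px 5.28
bailB ['top', 'side'] [ 0.6779 -0.0751  1.1337] rms px 0.74
bailB ['top'] [ 0.6773 -0.0753  1.126 ] rms px 0.78
bailB ['side'] [ 0.6784 -0.0748  1.1373] rms px 0.66
watch ['top', 'side'] [ 0.5639 -0.0784 -1.5889] rms px 2.09
watch ['top'] [ 0.5633 -0.079  -1.5565] rms px 1.22
watch ['side'] [ 0.5666 -0.0662 -0.975 ] rms px 2.49
pt ['top', 'side'] [ 0.4987  0.2808 -0.1818] rms px 1.01
pt ['top'] [0.5006 0.315  1.3933] rms px 12.12
pt ['side'] [ 0.5009  0.2869 -0.1863] rms px 0.96
ut ['top', 'side'] [ 0.504  -0.2718 -0.1808] rms px 1.55
ut ['top'] [ 0.5031 -0.2735 -0.1825] rms px 1.65
ut ['side'] [ 0.5045 -0.2705 -0.1803] rms px 1.2
```

View pics/masks.png

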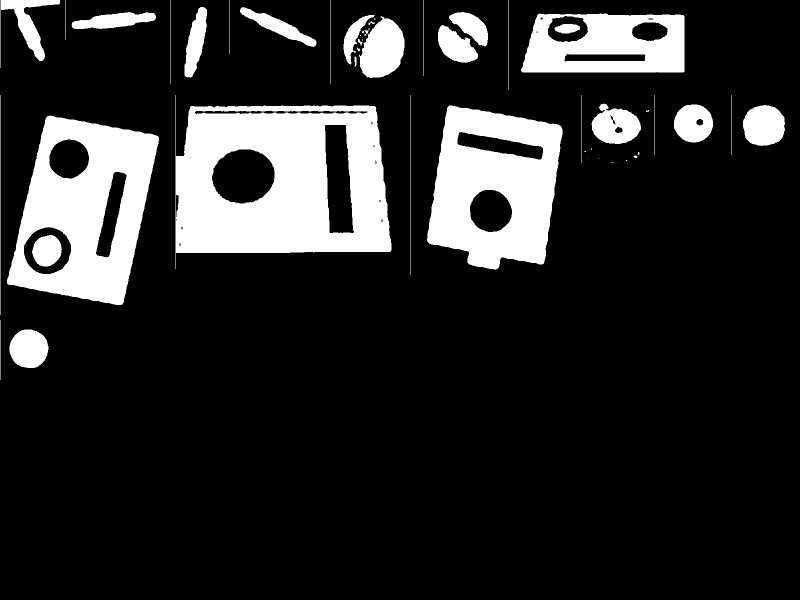

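```bash
cat > loc2.py <<'E'
from fit import *
ims={n:cv2.imread(f"pics/{n}0.png")[:,:,::-1].copy() for n in("side","top")}
M["ut"].append(box(-.104,-.08,-.017,.017,0,.004))
M["face"]=[disc(.0262,.018)]
hull=lambda c:cv2.convexHull(c.astype(np.float32))[:,0,:]
def dens(k):
    k=np.vstack([k,k[:1]]);return np.vstack([np.linspace(a,b,max(2,int(4*np.hypot(*(b-a)))),endpoint=False) for a,b in zip(k[:-1],k[1:])])
grayw=lambda h,c:(c.min(-1)>135)
J=[("ball","ball",.015,red,dict(top=(292,262,332,300),side=(200,226,244,268)),False,0,1),
("bailA","bail",.002,brown,dict(top=(222,220,272,240),side=(258,194,285,226)),True,1.66,0),
("watch","face",.002,white,dict(top=(302,217,328,247),side=(264,242,298,258)),False,0,1),
("pt","pt",0,wood,dict(top=(130,200,215,310),side=(185,150,280,195)),True,-.18,1),
("ut","ut",0,wood,dict(top=(345,210,428,300),side=(205,295,332,382)),True,-.18,0)]
for nm,k,z,fn,rois,yw,y0,hl in J:
    obs={}
    for n,r in rois.items():
        obs[n],m=mask_contour(ims[n],r,fn)
        if hl: obs[n]=dens(hull(obs[n]))
    zc=z+.01 if k!="ball" else .048
    g=backproj("top",(obs["top"].min(0)+obs["top"].max(0))/2,zc)
    for o in (obs,{"top":obs["top"]},{"side":obs["side"]}):
        p,e=fit(k,z,o,[g[0],g[1],y0],yw);print(nm,list(o),np.round(p,4),"rms px",round(e,2))
# felts: gray patches inside trays, z=6mm
for nm,n,roi in[("pt weight felt","top",(152,220,178,244)),("pt strip","top",(172,232,198,286)),("ut round","top",(370,252,402,284)),("ut strip","top",(360,222,418,250)),
  ("pt weight felt","side",(243,158,270,175)),("pt strip","side",(205,174,262,184)),("ut round","side",(228,315,275,355)),("ut strip","side",(285,304,312,370))]:
    c,m=mask_contour(ims[n],roi,lambda h,c:c[...,0]<c[...,2]*1.28)
    mo=cv2.moments(c.astype(np.float32).reshape(-1,1,2));u=(mo["m10"]/mo["m00"],mo["m01"]/mo["m00"])
    print(nm,n,np.round(u,1),np.round(backproj(n,u,.006),4))
for n,r in dict(top=(290,215,330,250),side=(260,232,300,272)).items():
    l,t,rr,b=r;cv2.imwrite(f"pics/w_{n}.png",cv2.resize(ims[n][t:b,l:rr,::-1],None,fx=12,fy=12,interpolation=cv2.INTER_NEAREST))
E
python3 loc2.py
```

```text
ball ['top', 'side'] [ 0.4388 -0.0796] rms px 4.8
ball ['top'] [ 0.4396 -0.0796] rms px 5.21
ball ['side'] [ 0.4375 -0.0795] rms px 4.48
bailA ['top', 'side'] [0.5667 0.0921 1.6646] rms px 2.33
bailA ['top'] [0.5661 0.0879 1.6791] rms px 0.64
bailA ['side'] [0.5682 0.0972 1.6411] rms px 2.93
watch ['top', 'side'] [ 0.5634 -0.0791] rms px 0.63
watch ['top'] [ 0.5628 -0.0792] rms px 0.57
watch ['side'] [ 0.5638 -0.0789] rms px 0.64
pt ['top', 'side'] [ 0.4986  0.2811 -0.1822] rms px 0.98
pt ['top'] [ 0.4979  0.28   -0.1816] rms px 0.24
pt ['side'] [ 0.5006  0.2875 -0.1871] rms px 0.82
ut ['top', 'side'] [ 0.5043 -0.2719 -0.1821] rms px 0.93
ut ['top'] [ 0.5039 -0.2737 -0.1819] rms px 0.42
ut ['side'] [ 0.5045 -0.2705 -0.1816] rms px 1.02
pt weight felt top [164.  231.5] [0.5631 0.3024 0.006 ]
pt strip top [185.1 259.4] [0.4906 0.2446 0.006 ]
ut round top [384.9 267.5] [ 0.4697 -0.267   0.006 ]
ut strip top [389.5 234.9] [ 0.5535 -0.2821  0.006 ]
pt weight felt side [255.3 165.3] [0.5643 0.3012 0.006 ]
pt strip side [233.  178.4] [0.4924 0.2438 0.006 ]
ut round side [250.7 335.2] [ 0.4697 -0.2685  0.006 ]
ut strip side [298.2 337. ] [ 0.5525 -0.2881  0.006 ]
```

View pics/w_top.png

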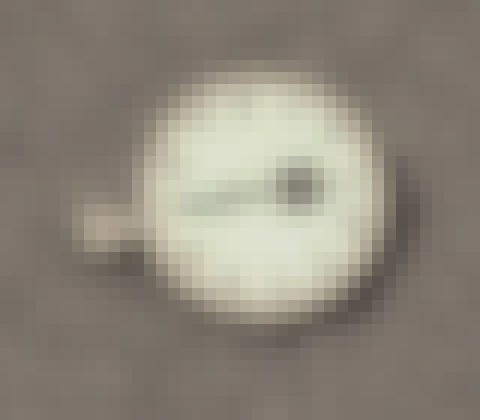

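View pics/w_side.png

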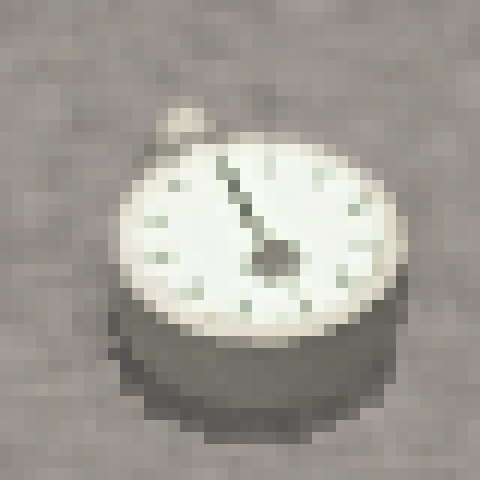

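```bash
cat > loc3.py <<'E'
from fit import *
ims={n:cv2.imread(f"pics/{n}0.png")[:,:,::-1].copy() for n in("side","top")}
obs={}
for n,(l,t,r,b) in dict(top=(292,262,332,300),side=(200,226,244,264)).items():
    c=cv2.resize(ims[n][t:b,l:r],None,fx=4,fy=4,interpolation=cv2.INTER_CUBIC).astype(int)
    m=cv2.morphologyEx(red(0,c).astype(np.uint8),cv2.MORPH_OPEN,np.ones((9,9)))
    ys,xs=np.nonzero(m);h=cv2.convexHull(np.c_[xs,ys].astype(np.float32))[:,0,:]
    obs[n]=np.repeat((h+.5)/4-.5+[l,t],3,axis=0)
for o in (obs,{"top":obs["top"]},{"side":obs["side"]}):
    print("ball",list(o),fit("ball",.015,o,[.44,-.08],False))
c0=np.array([.5634,-.0791])
for n,u in(("top",(298.1,233.2)),("side",(274.75,241.9))):
    d=backproj(n,u,.011)[:2]-c0;print("crown",n,d,np.hypot(*d),np.degrees(np.arctan2(d[1],d[0])))
print(backproj("side",(269.5,209.5),.011),backproj("top",(244.5,228),.011))
for n,roi in dict(top=(215,215,280,245),side=(250,186,290,230)).items():
    l,t,r,b=roi;cv2.imwrite(f"pics/bA_{n}.png",cv2.resize(ims[n][t:b,l:r,::-1],None,fx=12,fy=12,interpolation=cv2.INTER_NEAREST))
a=cv2.imread("pics/bA_top.png");b=cv2.imread("pics/bA_side.png")
cv2.imwrite("pics/bA.png",cv2.resize(b,None,fx=1,fy=1))
E
python3 loc3.py
```

```text
ball ['top', 'side'] (array([ 0.43739403, -0.07851172]), np.float64(0.8661916605816646))
ball ['top'] (array([ 0.43664604, -0.07708965]), np.float64(0.9920926732490977))
ball ['side'] (array([ 0.4373025 , -0.07939932]), np.float64(0.47836672312984324))
crown top [-0.00592516  0.03332725] 0.03384985723093818 100.08113264987291
crown side [-0.00620581  0.03905956] 0.03954947896128228 99.02774180774071
[0.56665539 0.0794323  0.011     ] [0.57116755 0.09275401 0.011     ]
```

View pics/bA.png

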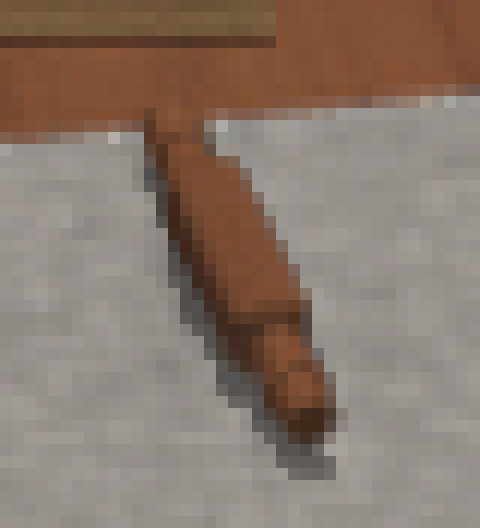

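Emit:
{"name": "arm_command", "arguments": {"offset": [[0.059,-0.161,-0.01],[0.059,-0.161,-0.01],[0.059,-0.161,-0.01],[0.059,-0.161,-0.01],[0.059,-0.161,-0.01],[0.059,-0.161,-0.01],[0.059,-0.161,-0.01],[0.059,-0.161,-0.01],[0.059,-0.161,-0.01],[0.059,-0.161,-0.01],[0.059,-0.161,-0.01],[0.059,-0.161,-0.01],[0,0,0],[0,0,0]], "turn": [[0,0,0],[0,0,0],[0,0,0],[0,0,0],[0,0,0],[0,0,0],[0,0,0],[0,0,0],[0,0,0],[0,0,0],[0,0,0],[0,0,0],[0,0,0],[0,0,0]], "fingers": 0}}

```text
time: 2.65
ee_pos: [0.4379, -0.078, 0.1953]
tcp_rot: [-0.543, 0.84, 0.0, 0.0]
ft_force: [0.1, 0.6, -0.6]
opening: 0.0854
```

```bash
cat > st.py <<'E'
from cell import monitor
import numpy as np,sys
from scipy.spatial.transform import Rotation as Ro
s=monitor.sense();R=Ro.from_quat(s["tcp_rot"]).as_matrix()
yaw=np.degrees(np.arctan2(R[1,0],R[0,0]));print("t",round(s["time"],2),"pos",np.round(s["ee_pos"],4),"jaw",round((yaw+90)%180-90,2),"tilt",np.round(R[:2,2],4),"op",round(s["opening"],4),"F",np.round(s["ft_force"],1),"q",np.round(s["q"],2))
if len(sys.argv)>3:
    d=np.array([float(v) for v in sys.argv[1:4]])-s["ee_pos"];print("to go in units",np.round(d/.3,3))
E
python3 st.py .4374 -.0785 .20
python3 - <<'E'
from cell import viewer
import cv2
for n in("side","top"):cv2.imwrite(f"pics/{n}1.png",viewer.camera(n)[:,:,::-1])
from fit import *
print(backproj("top",(153.5,277.6),.016))
E
```

```text
t 2.65 pos [ 0.4379 -0.078   0.1953] jaw 65.73 tilt [-0.0001  0.0002] op 0.0854 F [ 0.1  0.6 -0.6] q [ 0.18  0.06 -0.22 -0.   -1.29  0.97]
to go in units [-0.002 -0.002  0.016]
[0.44369279 0.32083421 0.016     ]
```

View pics/side1.png

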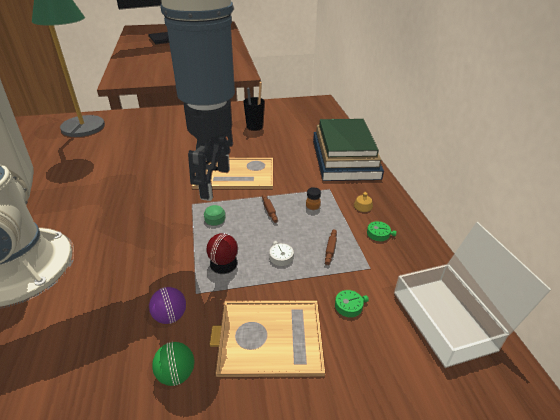

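Emit:
{"name": "arm_command", "arguments": {"offset": [[-0.002,-0.002,-0.1],[0,0,-0.1],[0,0,-0.1],[0,0,-0.1],[0,0,-0.08],[0,0,-0.06],[0,0,-0.034],[0,0,0],[0,0,0]], "turn": [[0,0,0],[0,0,0],[0,0,0],[0,0,0],[0,0,0],[0,0,0],[0,0,0],[0,0,0],[0,0,0]]}}

```text
time: 3.88
ee_pos: [0.4381, -0.0783, 0.0239]
tcp_rot: [-0.543, 0.84, -0.0, 0.001]
ft_force: [0.1, -0.5, 1.1]
opening: 0.0853
```

```bash
python3 st.py .4374 -.0785 .023
python3 - <<'E'
from cell import viewer
import cv2
im=viewer.camera("side")[:,:,::-1];cv2.imwrite("pics/side2.png",cv2.resize(im[130:310,130:370],None,fx=3,fy=3,interpolation=cv2.INTER_CUBIC))
E
```

```text
t 3.88 pos [ 0.4381 -0.0783  0.0239] jaw 65.82 tilt [0.0015 0.    ] op 0.0853 F [ 0.1 -0.5  1.1] q [ 0.18  0.23 -0.5   0.   -0.83  0.97]
to go in units [-0.002 -0.001 -0.003]
```

View pics/side2.png

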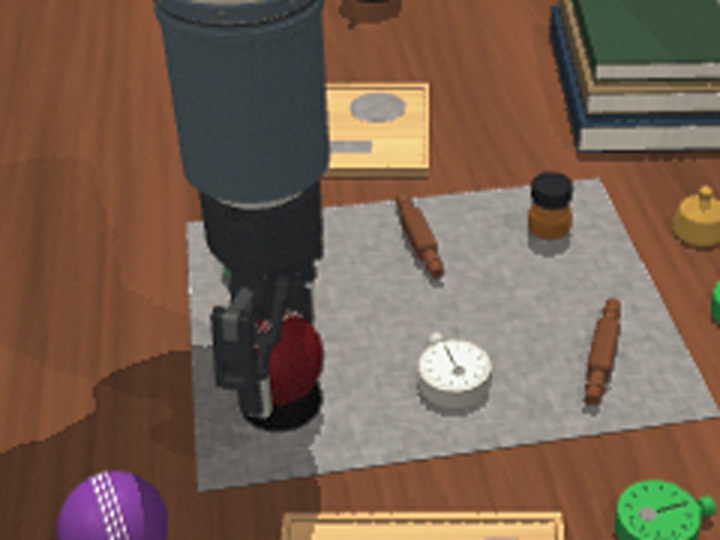

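The fingers straddle the ball cleanly, so I'll close on it.

Emit:
{"name": "arm_command", "arguments": {"offset": [[0,0,0],[0,0,0],[0,0,0],[0,0,0],[0,0,0],[0,0,0]], "turn": [[0,0,0],[0,0,0],[0,0,0],[0,0,0],[0,0,0],[0,0,0]], "fingers": 1}}

```text
time: 4.68
ee_pos: [0.4379, -0.0789, 0.0242]
tcp_rot: [-0.543, 0.84, -0.001, 0.0]
ft_force: [-3.4, 0.1, 8.6]
opening: 0.0639
```

```bash
python3 st.py .4374 -.0785 .023
```

```text
t 4.67 pos [ 0.4379 -0.0789  0.0242] jaw 65.79 tilt [ 0.0013 -0.0005] op 0.0639 F [-3.4  0.1  8.6] q [ 0.18  0.23 -0.5   0.   -0.83  0.97]
to go in units [-0.002  0.001 -0.004]
```

Run:
```python
from fit import *
ims={n:cv2.imread(f"pics/{n}0.png")[:,:,::-1].copy() for n in("side","top")}
M["ring"]=[np.vstack([disc(.03,.006),disc(.03,.016)])]
obs={}
for n,r in dict(top=(138,261,170,294),side=(200,155,230,173)).items():
    obs[n],m=mask_contour(ims[n],r,lambda h,c:c[...,0]<110)
    print(n,obs[n].min(0),obs[n].max(0)); cv2.imwrite(f"pics/m_ring_{n}.png",m)
for o in (obs,{"top":obs["top"]},{"side":obs["side"]}): print(fit("ring",0,o,[.445,.323],False))
```

```text
top [142.125 266.375] [164.375 288.125]
side [204.875 158.125] [223.875 169.875]
(array([0.44547096, 0.32265377]), np.float64(1.1281824360656452))
(array([0.44474451, 0.32272707]), np.float64(1.2656957797426849))
(array([0.44673843, 0.32253146]), np.float64(0.9244343496939194))
```

Emit:
{"name": "arm_command", "arguments": {"offset": [[0,0,0.03],[0,0,0.06],[0,0,0.08],[0,0,0.08],[0,0,0.08],[0,0,0]], "turn": [[0,0,0],[0,0,0],[0,0,0],[0,0,0],[0,0,0],[0,0,0]]}}

```text
time: 5.42
ee_pos: [0.4387, -0.0785, 0.1239]
tcp_rot: [-0.543, 0.84, -0.001, 0.002]
ft_force: [0.3, -0.6, -1.8]
opening: 0.0638
```

Emit:
{"name": "arm_command", "arguments": {"offset": [[0,0.05,0],[0,0.09,0],[0.002,0.13,0],[0.002,0.13,0],[0.003,0.13,0],[0.003,0.13,0],[0.003,0.13,0],[0.003,0.13,0],[0.002,0.13,0],[0.002,0.13,0],[0,0.1,0],[0,0.058,0],[0,0,0],[0,0,0]], "turn": [[0,0,0],[0,0,0],[0,0,0],[0,0,0],[0,0,0],[0,0,0],[0,0,0],[0,0,0],[0,0,0],[0,0,0],[0,0,0],[0,0,0],[0,0,0],[0,0,0]]}}

```text
time: 7.18
ee_pos: [0.4431, 0.322, 0.1217]
tcp_rot: [-0.543, 0.84, -0.0, -0.001]
ft_force: [-0.1, -0.8, -1.5]
opening: 0.0639
```

```bash
python3 st.py .445 .323 .03
python3 - <<'E'
from cell import viewer
import cv2
im=viewer.camera("side")[:,:,::-1];cv2.imwrite("pics/side3.png",cv2.resize(im[60:260,130:330],None,fx=3,fy=3,interpolation=cv2.INTER_CUBIC))
E
```

```text
t 7.17 pos [0.4431 0.322  0.1217] jaw 65.75 tilt [-0.0008 -0.0009] op 0.0639 F [-0.1 -0.8 -1.5] q [ 0.91  0.31 -0.1  -0.   -1.16  0.23]
to go in units [ 0.006  0.003 -0.306]
```

View pics/side3.png

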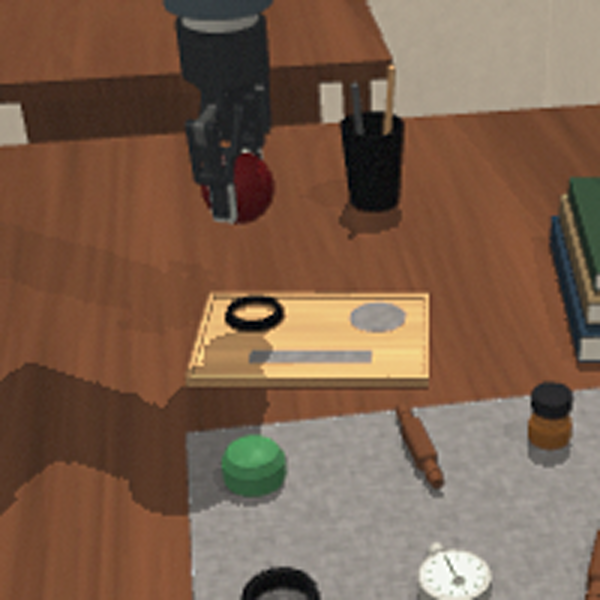

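Emit:
{"name": "arm_command", "arguments": {"offset": [[0.006,0.003,-0.06],[0,0,-0.08],[0,0,-0.08],[0,0,-0.06],[0,0,-0.03],[0,0,-0.018],[0,0,0],[0,0,0]], "turn": [[0,0,0],[0,0,0],[0,0,0],[0,0,0],[0,0,0],[0,0,0],[0,0,0],[0,0,0]]}}

```text
time: 8.22
ee_pos: [0.4456, 0.324, 0.0244]
tcp_rot: [-0.543, 0.84, 0.0, 0.001]
ft_force: [0.2, 0.3, -2.3]
opening: 0.064
```

```bash
python3 st.py .445 .323 .0182
```

```text
t 8.22 pos [0.4456 0.324  0.0244] jaw 65.78 tilt [0.0009 0.0009] op 0.064 F [ 0.2  0.3 -2.3] q [ 0.91  0.41 -0.23  0.   -0.93  0.24]
to go in units [-0.002 -0.003 -0.021]
```

Emit:
{"name": "arm_command", "arguments": {"offset": [[-0.002,-0.003,-0.005],[0,0,-0.005],[0,0,-0.004],[0,0,-0.003],[0,0,0],[0,0,0]], "turn": [[0,0,0],[0,0,0],[0,0,0],[0,0,0],[0,0,0],[0,0,0]]}}

```text
time: 8.98
ee_pos: [0.4448, 0.3228, 0.0187]
tcp_rot: [-0.543, 0.84, -0.0, 0.0]
ft_force: [-0.0, -0.9, -0.6]
opening: 0.0638
```

```bash
python3 st.py .445 .323 .0182
```

```text
t 8.97 pos [0.4448 0.3228 0.0187] jaw 65.78 tilt [0.0003 0.0001] op 0.0638 F [-0.  -0.9 -0.6] q [ 0.91  0.41 -0.24  0.   -0.92  0.24]
to go in units [ 0.001  0.001 -0.002]
```

Emit:
{"name": "arm_command", "arguments": {"offset": [[0,0,-0.003],[0,0,0],[0,0,0]], "turn": [[0,0,0],[0,0,0],[0,0,0]]}}

```text
time: 9.35
ee_pos: [0.4451, 0.3227, 0.0183]
tcp_rot: [-0.543, 0.84, -0.0, 0.0]
ft_force: [0.1, -2.3, 5.8]
opening: 0.064
```

Emit:
{"name": "arm_command", "arguments": {"offset": [[0,0,0],[0,0,0],[0,0,0],[0,0,0],[0,0,0.05],[0,0,0.08],[0,0,0.1],[0,0,0.1],[0,0,0]], "turn": [[0,0,0],[0,0,0],[0,0,0],[0,0,0],[0,0,0],[0,0,0],[0,0,0],[0,0,0],[0,0,0]], "fingers": 0}}

```text
time: 10.48
ee_pos: [0.4462, 0.3242, 0.1206]
tcp_rot: [-0.543, 0.84, 0.001, 0.003]
ft_force: [0.7, -0.6, -0.9]
opening: 0.085
```

```bash
python3 st.py .4288 .0787 .15
python3 - <<'E'
from cell import viewer
import cv2
im=viewer.camera("side")[:,:,::-1];cv2.imwrite("pics/side4.png",cv2.resize(im[60:260,130:330],None,fx=3,fy=3,interpolation=cv2.INTER_CUBIC))
E
```

```text
t 10.47 pos [0.4462 0.3242 0.1206] jaw 65.8 tilt [0.005  0.0049] op 0.085 F [ 0.7 -0.6 -0.9] q [ 0.91  0.31 -0.1   0.   -1.15  0.24]
to go in units [-0.058 -0.818  0.098]
```

View pics/side4.png

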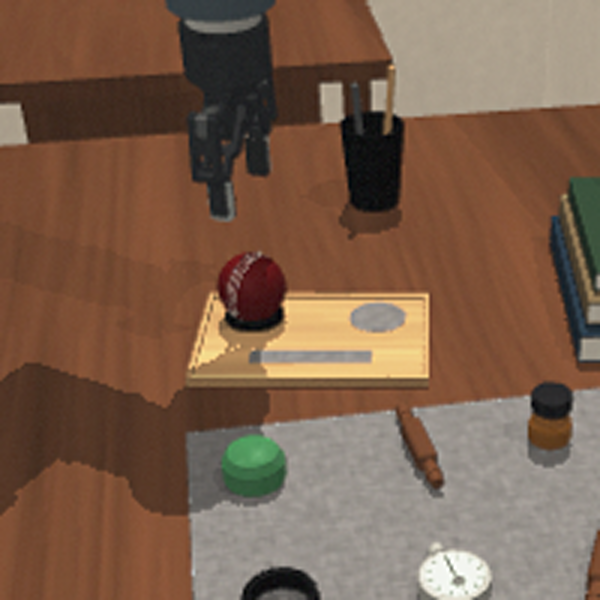

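Emit:
{"name": "arm_command", "arguments": {"offset": [[-0.002,-0.06,0],[-0.004,-0.12,0],[-0.01,-0.16,0],[-0.01,-0.16,0],[-0.01,-0.14,0],[-0.01,-0.1,0],[-0.008,-0.05,0],[-0.004,-0.028,0],[0,0,0],[0,0,0]], "turn": [[0,0,0],[0,0,0],[0,0,0],[0,0,0],[0,0,0],[0,0,0],[0,0,0],[0,0,0],[0,0,0],[0,0,0]]}}

```text
time: 11.78
ee_pos: [0.4274, 0.0779, 0.1166]
tcp_rot: [-0.543, 0.84, 0.0, -0.0]
ft_force: [0.2, 0.4, -0.3]
opening: 0.0852
```

```bash
python3 st.py .4288 .0787 .006
python3 - <<'E'
from cell import viewer
import cv2
im=viewer.camera("top")[:,:,::-1];cv2.imwrite("pics/top5.png",im);cv2.imwrite("pics/top5z.png",cv2.resize(im[190:310,120:270],None,fx=5,fy=5,interpolation=cv2.INTER_CUBIC))
E
```

```text
t 11.78 pos [0.4274 0.0779 0.1166] jaw 65.81 tilt [-0.  0.] op 0.0852 F [ 0.2  0.4 -0.3] q [ 0.54  0.1  -0.39 -0.   -1.08  0.61]
to go in units [ 0.005  0.003 -0.369]
```

View pics/top5z.png

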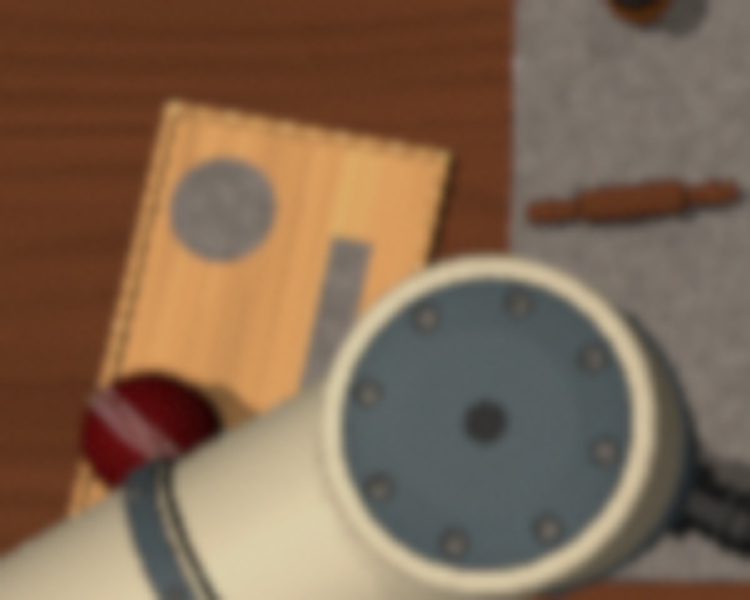

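Emit:
{"name": "arm_command", "arguments": {"offset": [[0.005,0.003,-0.08],[0,0,-0.1],[0,0,-0.08],[0,0,-0.06],[0,0,-0.03],[0,0,-0.018],[0,0,0],[0,0,0]], "turn": [[0,0,0],[0,0,0],[0,0,0],[0,0,0],[0,0,0],[0,0,0],[0,0,0],[0,0,0]]}}

```text
time: 12.82
ee_pos: [0.4292, 0.0785, 0.0068]
tcp_rot: [-0.543, 0.84, -0.0, 0.001]
ft_force: [0.4, -0.7, -0.4]
opening: 0.0854
```

```bash
python3 st.py .4288 .0787 .006
python3 - <<'E'
from cell import viewer
import cv2
im=viewer.camera("side")[:,:,::-1];cv2.imwrite("pics/side6.png",cv2.resize(im[100:280,130:330],None,fx=3,fy=3,interpolation=cv2.INTER_CUBIC))
E
```

```text
t 12.82 pos [0.4292 0.0785 0.0068] jaw 65.78 tilt [0.0011 0.0005] op 0.0854 F [ 0.4 -0.7 -0.4] q [ 0.54  0.24 -0.55  0.   -0.78  0.61]
to go in units [-0.001  0.001 -0.003]
```

View pics/side6.png

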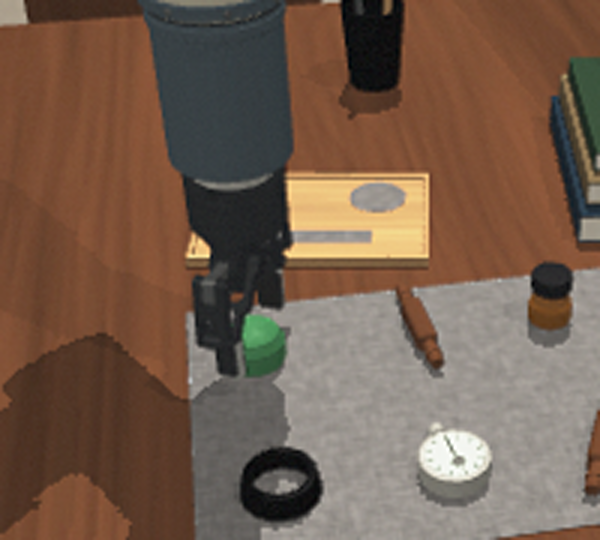

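Emit:
{"name": "arm_command", "arguments": {"offset": [[0,0,0],[0,0,0],[0,0,0],[0,0,0],[0,0,0],[0,0,0],[0,0,0]], "turn": [[0,0,0],[0,0,0],[0,0,0],[0,0,0],[0,0,0],[0,0,0],[0,0,0]], "fingers": 1}}

```text
time: 13.75
ee_pos: [0.4291, 0.0783, 0.007]
tcp_rot: [-0.543, 0.84, -0.0, 0.0]
ft_force: [-1.5, -0.5, 6.6]
opening: 0.0492
```

```bash
python3 st.py .4288 .0787 .006
python3 - <<'E'
from cell import viewer
import cv2
im=viewer.camera("side")[:,:,::-1];cv2.imwrite("pics/side7.png",cv2.resize(im[170:260,180:270],None,fx=6,fy=6,interpolation=cv2.INTER_CUBIC))
E
```

```text
t 13.75 pos [0.4291 0.0783 0.007 ] jaw 65.8 tilt [0.0008 0.    ] op 0.0492 F [-1.5 -0.5  6.6] q [ 0.54  0.24 -0.55  0.   -0.78  0.61]
to go in units [-0.001  0.001 -0.003]
```

View pics/side7.png

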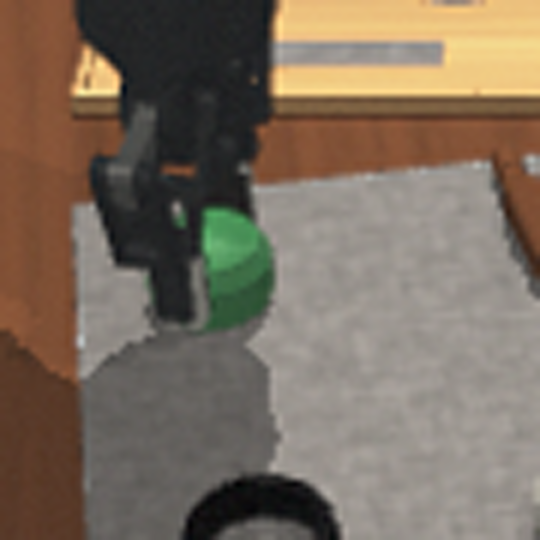

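Emit:
{"name": "arm_command", "arguments": {"offset": [[0,0,0.03],[0,0,0.05],[0,0,0.08],[0,0,0.1],[0,0,0.08],[0,0,0.04],[0,0,0]], "turn": [[0,0,0],[0,0,0],[0,0,0],[0,0,0],[0,0,0],[0,0,0],[0,0,0]]}}

```text
time: 14.68
ee_pos: [0.4289, 0.0785, 0.1207]
tcp_rot: [-0.543, 0.84, 0.0, 0.001]
ft_force: [-0.3, 0.1, -1.7]
opening: 0.0492
```

```bash
python3 st.py .5633 .3025 .12
python3 - <<'E'
from cell import viewer
import cv2
im=viewer.camera("side")[:,:,::-1];cv2.imwrite("pics/side8.png",cv2.resize(im[100:280,130:330],None,fx=3,fy=3,interpolation=cv2.INTER_CUBIC))
E
```

```text
t 14.68 pos [0.4289 0.0785 0.1207] jaw 65.77 tilt [0.001  0.0008] op 0.0492 F [-0.3  0.1 -1.7] q [ 0.54  0.1  -0.38 -0.   -1.09  0.61]
to go in units [ 0.448  0.747 -0.002]
```

View pics/side8.png

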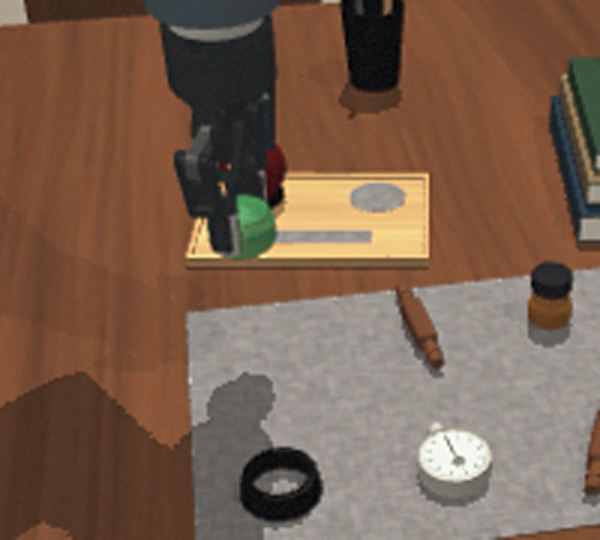

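Emit:
{"name": "arm_command", "arguments": {"offset": [[0.02,0.03,0],[0.04,0.07,0],[0.06,0.1,0],[0.07,0.12,0],[0.07,0.12,0],[0.07,0.12,0],[0.06,0.1,0],[0.04,0.06,0],[0.018,0.025,0],[0,0,0],[0,0,0]], "turn": [[0,0,0],[0,0,0],[0,0,0],[0,0,0],[0,0,0],[0,0,0],[0,0,0],[0,0,0],[0,0,0],[0,0,0],[0,0,0]]}}

```text
time: 16.1
ee_pos: [0.5628, 0.3014, 0.1202]
tcp_rot: [-0.543, 0.84, -0.0, -0.0]
ft_force: [-0.0, 0.0, -1.6]
opening: 0.0494
```

```bash
python3 st.py .5635 .302 .0155
```

```text
t 16.1 pos [0.5628 0.3014 0.1202] jaw 65.76 tilt [-0.0003 -0.0003] op 0.0494 F [-0.   0.  -1.6] q [ 0.74  0.48  0.15 -0.   -1.25  0.41]
to go in units [ 0.002  0.002 -0.349]
```

Emit:
{"name": "arm_command", "arguments": {"offset": [[0.002,0.002,-0.06],[0,0,-0.08],[0,0,-0.08],[0,0,-0.07],[0,0,-0.04],[0,0,-0.02],[0,0,0],[0,0,0]], "turn": [[0,0,0],[0,0,0],[0,0,0],[0,0,0],[0,0,0],[0,0,0],[0,0,0],[0,0,0]]}}

```text
time: 17.1
ee_pos: [0.5643, 0.3027, 0.0162]
tcp_rot: [-0.543, 0.84, 0.0, 0.001]
ft_force: [-0.4, 0.5, -1.4]
opening: 0.0497
```

```bash
python3 st.py .5635 .302 .011
```

```text
t 17.1 pos [0.5643 0.3027 0.0162] jaw 65.78 tilt [0.0014 0.001 ] op 0.0497 F [-0.4  0.5 -1.4] q [ 0.74  0.57  0.02  0.   -1.02  0.41]
to go in units [-0.003 -0.002 -0.017]
```

Emit:
{"name": "arm_command", "arguments": {"offset": [[-0.001,-0.001,-0.004],[0,0,-0.004],[0,0,-0.004],[0,0,-0.003],[0,0,0],[0,0,0]], "turn": [[0,0,0],[0,0,0],[0,0,0],[0,0,0],[0,0,0],[0,0,0]]}}

```text
time: 17.85
ee_pos: [0.5634, 0.3021, 0.0111]
tcp_rot: [-0.543, 0.84, -0.0, 0.0]
ft_force: [-2.3, -0.6, 3.0]
opening: 0.0493
```

```bash
python3 st.py .5635 .302 .011
python3 - <<'E'
from cell import viewer
import cv2
im=viewer.camera("side")[:,:,::-1];cv2.imwrite("pics/side9.png",cv2.resize(im[110:210,180:300],None,fx=5,fy=5,interpolation=cv2.INTER_CUBIC))
E
```

```text
t 17.85 pos [0.5634 0.3021 0.0111] jaw 65.78 tilt [0.0001 0.    ] op 0.0493 F [-2.3 -0.6  3. ] q [ 0.74  0.57  0.01  0.   -1.01  0.41]
to go in units [ 0. -0. -0.]
```

View pics/side9.png

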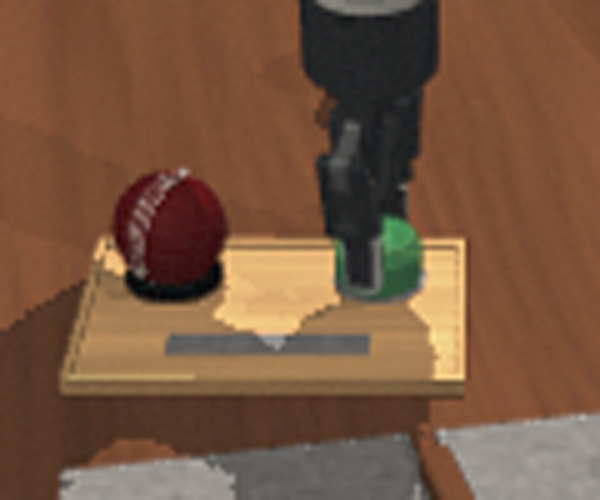

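Emit:
{"name": "arm_command", "arguments": {"offset": [[0,0,0],[0,0,0],[0,0,0],[0,0,0],[0,0,0.04],[0,0,0.08],[0,0,0.1],[0,0,0.1],[0,0,0.04],[0,0,0]], "turn": [[0,0,0],[0,0,0],[0,0,0],[0,0,0],[0,0,0],[0,0,0],[0,0,0],[0,0,0],[0,0,0],[0,0,0]], "fingers": 0.15}}

```text
time: 19.15
ee_pos: [0.5637, 0.3024, 0.1195]
tcp_rot: [-0.543, 0.84, 0.0, 0.001]
ft_force: [0.6, -0.2, -0.1]
opening: 0.0725
```

```bash
python3 st.py .5661 .0879 .12
```

```text
t 19.15 pos [0.5637 0.3024 0.1195] jaw 65.77 tilt [0.0012 0.0013] op 0.0725 F [ 0.6 -0.2 -0.1] q [ 0.74  0.48  0.15 -0.   -1.24  0.41]
to go in units [ 0.008 -0.715  0.002]
```

Emit:
{"name": "arm_command", "arguments": {"offset": [[0,-0.04,0],[0.001,-0.08,0],[0.001,-0.12,0],[0.001,-0.12,0],[0.001,-0.12,0],[0.001,-0.11,0],[0.001,-0.08,0],[0.001,-0.045,0],[0,0,0],[0,0,0]], "turn": [[0,0,-0.26],[0,0,-0.26],[0,0,-0.26],[0,0,-0.26],[0,0,-0.26],[0,0,-0.26],[0,0,-0.26],[0,0,-0.26],[0,0,0],[0,0,0]], "fingers": 0.4}}

```text
time: 20.4
ee_pos: [0.5652, 0.0879, 0.118]
tcp_rot: [-0.055, 0.998, -0.0, -0.001]
ft_force: [0.0, -0.8, -0.0]
opening: 0.0508
```

```bash
python3 st.py .5663 .0882 .008
python3 - <<'E'
from fit import *
for n in("side","top"):cv2.imwrite(f"pics/{n}10.png",viewer.camera(n)[:,:,::-1])
im=cv2.imread("pics/side10.png");cv2.imwrite("pics/side10z.png",cv2.resize(im[110:260,180:340],None,fx=4,fy=4,interpolation=cv2.INTER_CUBIC))
im=cv2.imread("pics/top10.png");cv2.imwrite("pics/top10z.png",cv2.resize(im[180:320,110:270],None,fx=4,fy=4,interpolation=cv2.INTER_CUBIC))
E
```

```text
t 20.4 pos [0.5652 0.0879 0.118 ] jaw 6.33 tilt [-0.0013 -0.0003] op 0.0508 F [ 0.  -0.8 -0. ] q [ 0.43  0.36 -0.04 -0.   -1.17 -0.32]
to go in units [ 0.004  0.001 -0.367]
```

View pics/side10z.png

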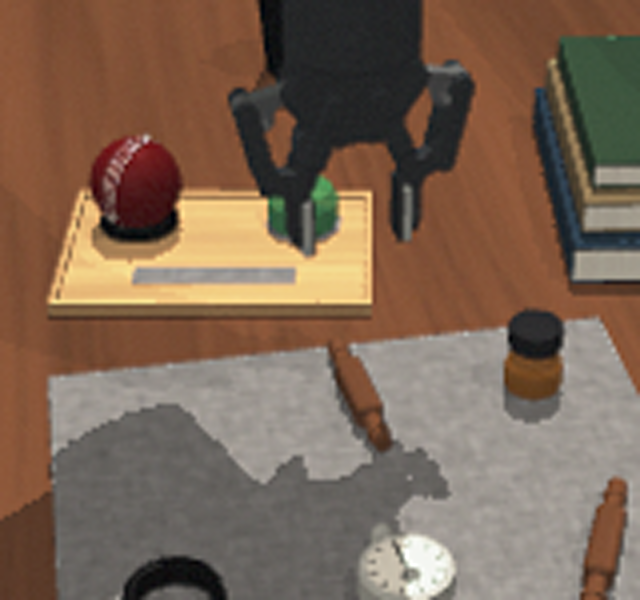

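View pics/top10z.png

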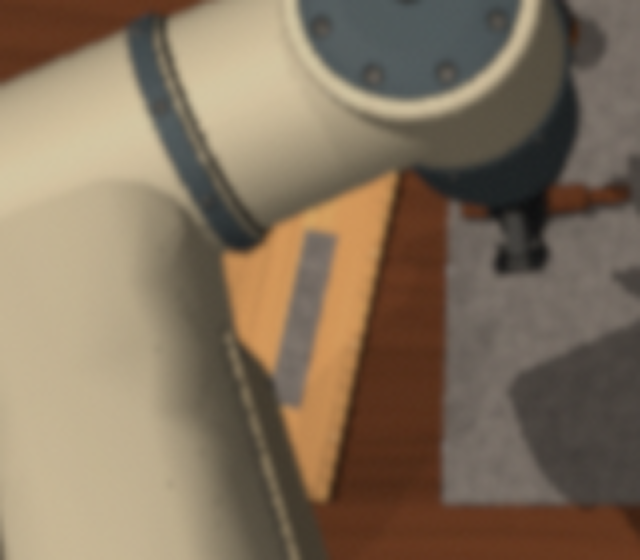

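Emit:
{"name": "arm_command", "arguments": {"offset": [[0.004,0.001,-0.08],[0,0,-0.1],[0,0,-0.08],[0,0,-0.06],[0,0,-0.03],[0,0,-0.02],[0,0,0],[0,0,0]], "turn": [[0,0,0],[0,0,0],[0,0,0],[0,0,0],[0,0,0],[0,0,0],[0,0,0],[0,0,0]]}}

```text
time: 21.5
ee_pos: [0.5672, 0.0881, 0.0085]
tcp_rot: [-0.054, 0.999, 0.0, 0.001]
ft_force: [0.1, -0.9, 0.2]
opening: 0.0514
```

```bash
python3 st.py .5663 .0882 .008
python3 - <<'E'
from fit import *
im=viewer.camera("side")[:,:,::-1];cv2.imwrite("pics/side11z.png",cv2.resize(im[140:240,220:340],None,fx=5,fy=5,interpolation=cv2.INTER_CUBIC))
E
```

```text
t 21.5 pos [0.5672 0.0881 0.0085] jaw 6.2 tilt [0.0012 0.0004] op 0.0514 F [ 0.1 -0.9  0.2] q [ 0.43  0.47 -0.19  0.   -0.92 -0.32]
to go in units [-0.003  0.    -0.002]
```

View pics/side11z.png

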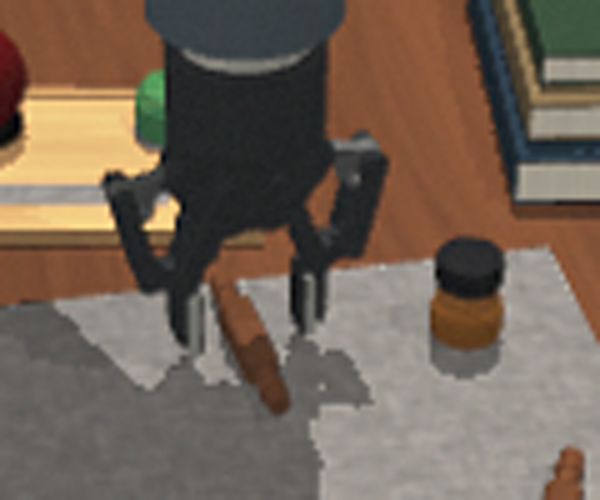

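Emit:
{"name": "arm_command", "arguments": {"offset": [[-0.001,0,0],[0,0,0],[0,0,0],[0,0,0],[0,0,0],[0,0,0],[0,0,0]], "turn": [[0,0,0],[0,0,0],[0,0,0],[0,0,0],[0,0,0],[0,0,0],[0,0,0]], "fingers": 1}}

```text
time: 22.42
ee_pos: [0.5668, 0.088, 0.0083]
tcp_rot: [-0.054, 0.999, 0.0, 0.0]
ft_force: [-1.2, -0.3, 6.0]
opening: 0.0163
```

Emit:
{"name": "arm_command", "arguments": {"offset": [[0,0,0.02],[0,0,0.04],[0,0,0.08],[0,0,0.1],[0,0,0.08],[0,0,0.03],[0,0,0]], "turn": [[0,0,0],[0,0,0],[0,0,0],[0,0,0],[0,0,0],[0,0,0],[0,0,0]]}}

```text
time: 23.3
ee_pos: [0.5665, 0.088, 0.113]
tcp_rot: [-0.054, 0.999, 0.0, 0.0]
ft_force: [-0.1, 0.2, -0.8]
opening: 0.0161
```

```bash
python3 st.py .4915 .2445 .12
python3 - <<'E'
from fit import *
for n in("side","top"):cv2.imwrite(f"pics/{n}12.png",viewer.camera(n)[:,:,::-1])
im=cv2.imread("pics/side12.png");cv2.imwrite("pics/side12z.png",cv2.resize(im[110:230,210:330],None,fx=5,fy=5,interpolation=cv2.INTER_CUBIC))
E
```

```text
t 23.3 pos [0.5665 0.088  0.113 ] jaw 6.18 tilt [0.0006 0.0005] op 0.0161 F [-0.1  0.2 -0.8] q [ 0.43  0.36 -0.05 -0.   -1.16 -0.32]
to go in units [-0.25   0.522  0.023]
```

View pics/side12z.png

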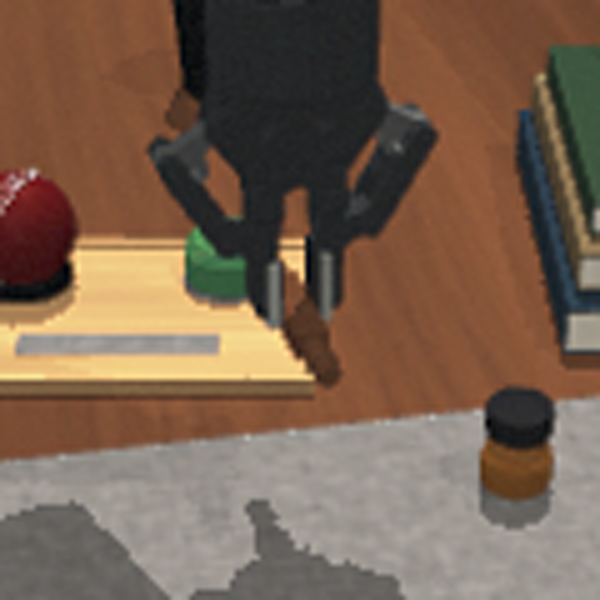

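Emit:
{"name": "arm_command", "arguments": {"offset": [[-0.025,0.03,0],[-0.025,0.05,0],[-0.025,0.06,0],[-0.025,0.06,0],[-0.025,0.06,0],[-0.025,0.06,0],[-0.025,0.06,0],[-0.025,0.06,0],[-0.025,0.05,0],[-0.025,0.031,0],[0,0,0],[0,0,0]], "turn": [[0,0,0.256],[0,0,0.256],[0,0,0.256],[0,0,0.256],[0,0,0.256],[0,0,0.256],[0,0,0.256],[0,0,0.256],[0,0,0.256],[0,0,0.256],[0,0,0],[0,0,0]]}}

```text
time: 24.9
ee_pos: [0.4914, 0.2437, 0.1122]
tcp_rot: [-0.639, 0.77, -0.0, -0.001]
ft_force: [0.1, -0.0, -0.5]
opening: 0.0159
```

```bash
python3 st.py .4915 .2443 .0155
python3 - <<'E'
from fit import *
for n in("side","top"):cv2.imwrite(f"pics/{n}13.png",viewer.camera(n)[:,:,::-1])
im=cv2.imread("pics/side13.png");cv2.imwrite("pics/side13z.png",cv2.resize(im[90:210,180:300],None,fx=5,fy=5,interpolation=cv2.INTER_CUBIC))
E
```

```text
t 24.9 pos [0.4914 0.2437 0.1122] jaw 79.38 tilt [-0.0009 -0.0009] op 0.0159 F [ 0.1 -0.  -0.5] q [ 0.75  0.32 -0.12  0.   -1.14  0.64]
to go in units [ 0.     0.002 -0.322]
```

View pics/side13z.png

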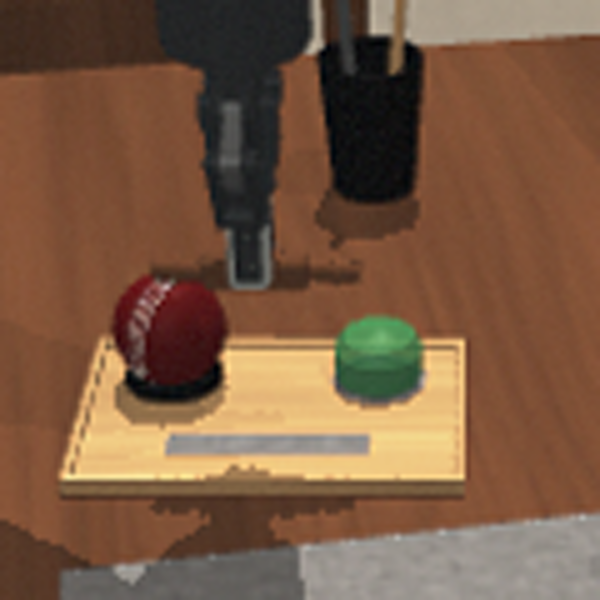

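Emit:
{"name": "arm_command", "arguments": {"offset": [[0,0.002,-0.06],[0,0,-0.08],[0,0,-0.08],[0,0,-0.06],[0,0,-0.03],[0,0,-0.008],[0,0,0],[0,0,0]], "turn": [[0,0,0.007],[0,0,0],[0,0,0],[0,0,0],[0,0,0],[0,0,0],[0,0,0],[0,0,0]]}}

```text
time: 26.0
ee_pos: [0.4919, 0.2451, 0.0181]
tcp_rot: [-0.641, 0.768, -0.0, 0.001]
ft_force: [0.2, 0.1, -0.4]
opening: 0.0163
```

```bash
python3 st.py .4915 .2443 .0123
python3 - <<'E'
from fit import *
for n in("side","top"):cv2.imwrite(f"pics/{n}14.png",viewer.camera(n)[:,:,::-1])
im=cv2.imread("pics/side14.png");cv2.imwrite("pics/side14z.png",cv2.resize(im[130:200,185:285],None,fx=7,fy=7,interpolation=cv2.INTER_CUBIC))
E
```

```text
t 26.0 pos [0.4919 0.2451 0.0181] jaw 79.73 tilt [0.0012 0.0008] op 0.0163 F [ 0.2  0.1 -0.4] q [ 0.75  0.41 -0.24  0.   -0.91  0.64]
to go in units [-0.001 -0.003 -0.019]
```

View pics/side14z.png

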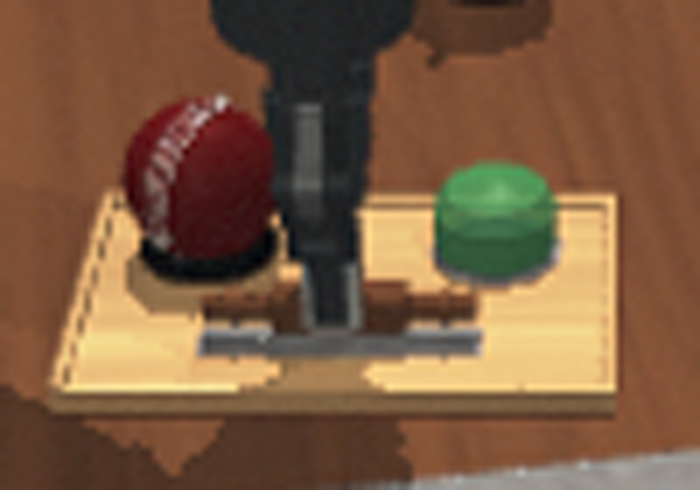

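Emit:
{"name": "arm_command", "arguments": {"offset": [[-0.001,-0.002,-0.006],[0,0,-0.005],[0,0,-0.005],[0,0,-0.003],[0,0,0],[0,0,0]], "turn": [[0,0,0],[0,0,0],[0,0,0],[0,0,0],[0,0,0],[0,0,0]]}}

```text
time: 26.85
ee_pos: [0.4911, 0.2441, 0.0123]
tcp_rot: [-0.641, 0.767, -0.0, 0.0]
ft_force: [-2.3, -0.5, 4.1]
opening: 0.0163
```

```bash
python3 st.py .4915 .2443 .0123
```

```text
t 26.85 pos [0.4911 0.2441 0.0123] jaw 79.74 tilt [ 0.0002 -0.0001] op 0.0163 F [-2.3 -0.5  4.1] q [ 0.75  0.42 -0.25  0.   -0.9   0.64]
to go in units [0.001 0.001 0.   ]
```

Emit:
{"name": "arm_command", "arguments": {"offset": [[0,0,0],[0,0,0],[0,0,0],[0,0,0],[0,0,0.04],[0,0,0.08],[0,0,0.1],[0,0,0.1],[0,0,0.04],[0,0,0]], "turn": [[0,0,0],[0,0,0],[0,0,0],[0,0,0],[0,0,0],[0,0,0],[0,0,0],[0,0,0],[0,0,0],[0,0,0]], "fingers": 0.6}}

```text
time: 28.1
ee_pos: [0.4914, 0.2445, 0.1205]
tcp_rot: [-0.641, 0.768, 0.0, 0.001]
ft_force: [0.4, 0.1, 0.1]
opening: 0.034
```

```bash
python3 st.py .5634 -.0791 .12
```

```text
t 28.1 pos [0.4914 0.2445 0.1205] jaw 79.72 tilt [0.0013 0.0013] op 0.034 F [0.4 0.1 0.1] q [ 0.75  0.31 -0.1  -0.   -1.15  0.64]
to go in units [ 0.24  -1.079 -0.002]
```

Emit:
{"name": "arm_command", "arguments": {"offset": [[0.02,-0.04,0],[0.02,-0.07,0],[0.02,-0.1,0],[0.02,-0.1,0],[0.02,-0.1,0],[0.02,-0.1,0],[0.02,-0.1,0],[0.02,-0.1,0],[0.02,-0.1,0],[0.02,-0.1,0],[0.02,-0.1,0],[0.02,-0.069,0],[0,0,0],[0,0,0]], "turn": [[0,0,-0.205],[0,0,-0.205],[0,0,-0.205],[0,0,-0.205],[0,0,-0.205],[0,0,-0.205],[0,0,-0.205],[0,0,-0.205],[0,0,-0.205],[0,0,-0.205],[0,0,-0.205],[0,0,-0.202],[0,0,0],[0,0,0]], "fingers": 0}}

```text
time: 29.85
ee_pos: [0.5625, -0.0792, 0.1187]
tcp_rot: [-0.082, 0.997, 0.0, -0.001]
ft_force: [-0.3, -0.4, -0.3]
opening: 0.0854
```

```bash
python3 st.py .5634 -.0791 .006
python3 - <<'E'
from fit import *
for n in("side","top"):cv2.imwrite(f"pics/{n}15.png",viewer.camera(n)[:,:,::-1])
im=cv2.imread("pics/side15.png");cv2.imwrite("pics/side15z.png",cv2.resize(im[130:280,180:390],None,fx=3.8,fy=3.8,interpolation=cv2.INTER_CUBIC))
im=cv2.imread("pics/top15.png");cv2.imwrite("pics/top15z.png",cv2.resize(im[190:320,120:250],None,fx=4.6,fy=4.6,interpolation=cv2.INTER_CUBIC))
E
```

```text
t 29.85 pos [ 0.5625 -0.0792  0.1187] jaw 9.41 tilt [-0.0018  0.0002] op 0.0854 F [-0.3 -0.4 -0.3] q [ 0.14  0.35 -0.05 -0.   -1.17  0.03]
to go in units [ 0.003  0.    -0.376]
```

View pics/side15z.png

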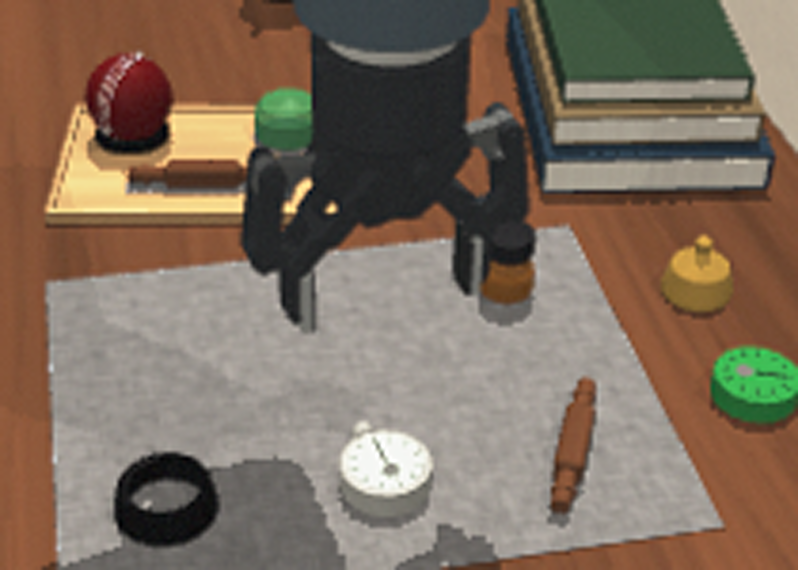

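View pics/top15z.png

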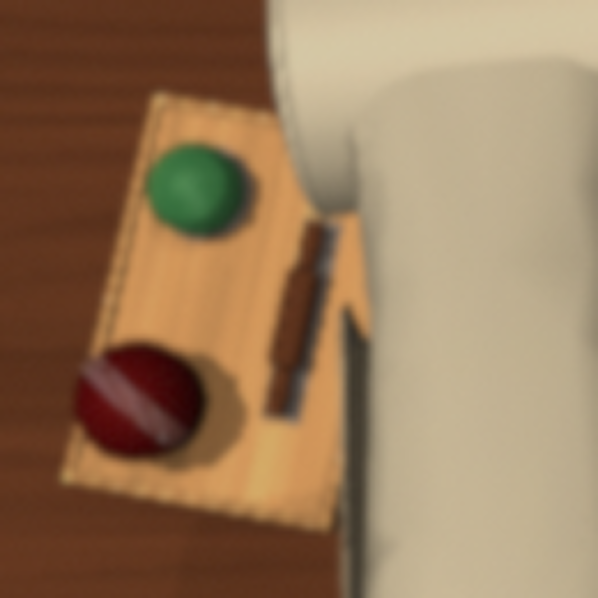

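Emit:
{"name": "arm_command", "arguments": {"offset": [[0.003,0,-0.08],[0,0,-0.1],[0,0,-0.08],[0,0,-0.06],[0,0,-0.04],[0,0,-0.021],[0,0,0],[0,0,0]], "turn": [[0,0,0],[0,0,0],[0,0,0],[0,0,0],[0,0,0],[0,0,0],[0,0,0],[0,0,0]]}}

```text
time: 30.95
ee_pos: [0.5646, -0.0795, 0.0061]
tcp_rot: [-0.082, 0.997, -0.0, 0.001]
ft_force: [-0.4, 0.8, 0.4]
opening: 0.0853
```

```bash
python3 st.py .5634 -.0791 .005
python3 - <<'E'
from fit import *
im=viewer.camera("side")[:,:,::-1];cv2.imwrite("pics/side16z.png",cv2.resize(im[170:280,220:350],None,fx=5,fy=5,interpolation=cv2.INTER_CUBIC))
E
```

```text
t 30.95 pos [ 0.5646 -0.0795  0.0061] jaw 9.35 tilt [ 0.0013 -0.    ] op 0.0853 F [-0.4  0.8  0.4] q [ 0.13  0.46 -0.2   0.   -0.91  0.03]
to go in units [-0.004  0.001 -0.004]
```

View pics/side16z.png

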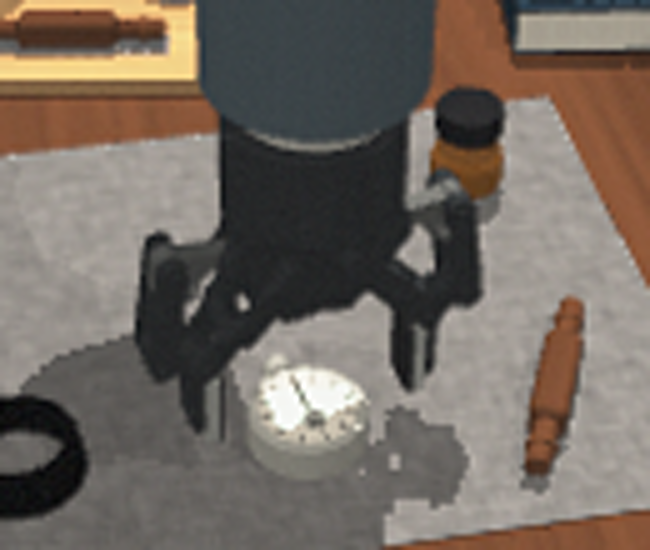

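Emit:
{"name": "arm_command", "arguments": {"offset": [[-0.003,0,-0.003],[0,0,0],[0,0,0],[0,0,0],[0,0,0],[0,0,0],[0,0,0],[0,0,0]], "turn": [[0,0,0],[0,0,0],[0,0,0],[0,0,0],[0,0,0],[0,0,0],[0,0,0],[0,0,0]], "fingers": 1}}

```text
time: 32.0
ee_pos: [0.5637, -0.0796, 0.0052]
tcp_rot: [-0.082, 0.997, -0.0, 0.001]
ft_force: [-1.4, 0.4, 5.6]
opening: 0.0516
```

```bash
python3 st.py .5634 -.0791 .005
python3 - <<'E'
from fit import *
im=viewer.camera("side")[:,:,::-1];cv2.imwrite("pics/side17z.png",cv2.resize(im[200:280,240:330],None,fx=7,fy=7,interpolation=cv2.INTER_CUBIC))
E
```

```text
t 32.0 pos [ 0.5637 -0.0796  0.0052] jaw 9.35 tilt [ 0.0012 -0.0002] op 0.0516 F [-1.4  0.4  5.6] q [ 0.13  0.46 -0.2   0.   -0.91  0.03]
to go in units [-0.001  0.002 -0.001]
```

View pics/side17z.png

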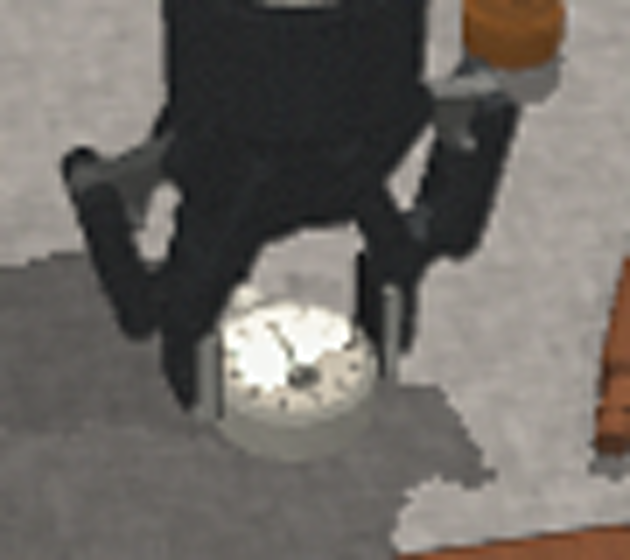

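Emit:
{"name": "arm_command", "arguments": {"offset": [[0,0,0.02],[0,0,0.04],[0,0,0.08],[0,0,0.1],[0,0,0.08],[0,0,0.03],[0,0,0]], "turn": [[0,0,0],[0,0,0],[0,0,0],[0,0,0],[0,0,0],[0,0,0],[0,0,0]]}}

```text
time: 32.92
ee_pos: [0.5632, -0.0794, 0.1097]
tcp_rot: [-0.081, 0.997, 0.0, 0.0]
ft_force: [0.4, -0.3, -1.4]
opening: 0.0514
```

```bash
python3 st.py .4697 -.2675 .11
python3 - <<'E'
from fit import *
im=viewer.camera("side")[:,:,::-1];cv2.imwrite("pics/side18z.png",cv2.resize(im[150:270,220:350],None,fx=5,fy=5,interpolation=cv2.INTER_CUBIC))
E
```

```text
t 32.92 pos [ 0.5632 -0.0794  0.1097] jaw 9.33 tilt [0.0007 0.0003] op 0.0514 F [ 0.4 -0.3 -1.4] q [ 0.13  0.36 -0.07 -0.   -1.15  0.03]
to go in units [-0.312 -0.627  0.001]
```

View pics/side18z.png

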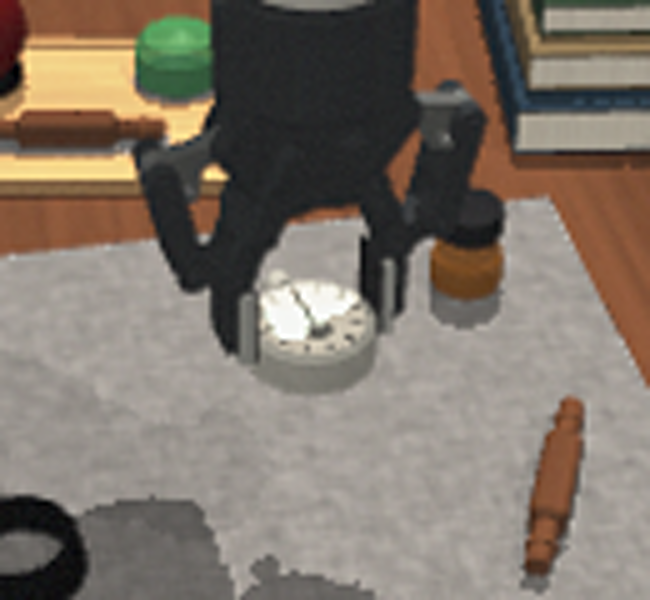

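Emit:
{"name": "arm_command", "arguments": {"offset": [[-0.026,-0.03,0],[-0.026,-0.05,0],[-0.026,-0.055,0],[-0.026,-0.055,0],[-0.026,-0.055,0],[-0.026,-0.055,0],[-0.026,-0.055,0],[-0.026,-0.055,0],[-0.026,-0.055,0],[-0.026,-0.055,0],[-0.026,-0.055,0],[-0.026,-0.052,0],[0,0,0],[0,0,0]], "turn": [[0,0,0.2045],[0,0,0.2045],[0,0,0.2045],[0,0,0.2045],[0,0,0.2045],[0,0,0.2045],[0,0,0.2045],[0,0,0.2045],[0,0,0.2045],[0,0,0.2045],[0,0,0.2045],[0,0,0.2045],[0,0,0],[0,0,0]]}}

```text
time: 34.72
ee_pos: [0.4693, -0.2672, 0.1087]
tcp_rot: [-0.64, 0.769, 0.001, -0.0]
ft_force: [-0.5, 0.1, -1.1]
opening: 0.0518
```

```bash
python3 st.py .4697 -.2675 .015
python3 - <<'E'
from fit import *
for n in("side","top"):cv2.imwrite(f"pics/{n}19.png",viewer.camera(n)[:,:,::-1])
im=cv2.imread("pics/side19.png");cv2.imwrite("pics/side19z.png",cv2.resize(im[210:390,190:340],None,fx=3.3,fy=3.3,interpolation=cv2.INTER_CUBIC))
im=cv2.imread("pics/top19.png");cv2.imwrite("pics/top19z.png",cv2.resize(im[200:310,340:440],None,fx=5,fy=5,interpolation=cv2.INTER_CUBIC))
E
```

```text
t 34.73 pos [ 0.4693 -0.2672  0.1087] jaw 79.54 tilt [-0.0013  0.0006] op 0.0518 F [-0.5  0.1 -1.1] q [-0.23  0.31 -0.14 -0.   -1.12  1.62]
to go in units [ 0.001 -0.001 -0.312]
```

View pics/side19z.png

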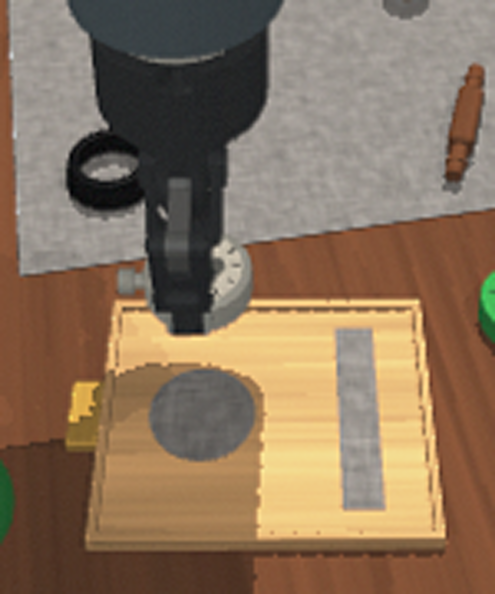

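Emit:
{"name": "arm_command", "arguments": {"offset": [[0.001,0,-0.06],[0,0,-0.08],[0,0,-0.08],[0,0,-0.06],[0,0,-0.025],[0,0,-0.01],[0,0,0],[0,0,0]], "turn": [[0,0,0],[0,0,0],[0,0,0],[0,0,0],[0,0,0],[0,0,0],[0,0,0],[0,0,0]]}}

```text
time: 35.83
ee_pos: [0.4703, -0.2678, 0.0157]
tcp_rot: [-0.64, 0.768, -0.001, 0.0]
ft_force: [-0.3, 0.6, -0.5]
opening: 0.052
```

```bash
python3 st.py .4697 -.2675 .0092
python3 - <<'E'
from fit import *
for n in("side","top"):cv2.imwrite(f"pics/{n}20.png",viewer.camera(n)[:,:,::-1])
im=cv2.imread("pics/side20.png");cv2.imwrite("pics/side20z.png",cv2.resize(im[280:390,200:330],None,fx=5,fy=5,interpolation=cv2.INTER_CUBIC))
im=cv2.imread("pics/top20.png");cv2.imwrite("pics/top20z.png",cv2.resize(im[200:310,340:440],None,fx=5,fy=5,interpolation=cv2.INTER_CUBIC))
E
```

```text
t 35.83 pos [ 0.4703 -0.2678  0.0157] jaw 79.64 tilt [ 0.0012 -0.0004] op 0.052 F [-0.3  0.6 -0.5] q [-0.23  0.4  -0.27  0.   -0.9   1.62]
to go in units [-0.002  0.001 -0.022]
```

View pics/side20z.png

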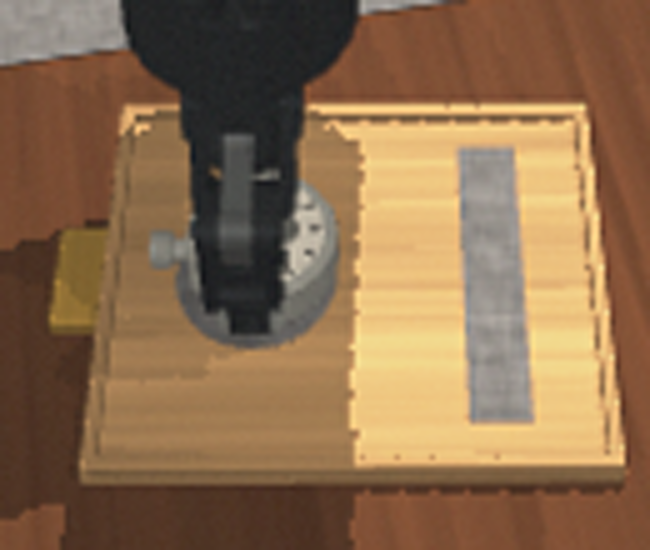

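Emit:
{"name": "arm_command", "arguments": {"offset": [[-0.001,0.001,-0.007],[0,0,-0.006],[0,0,-0.005],[0,0,-0.004],[0,0,0],[0,0,0]], "turn": [[0,0,0],[0,0,0],[0,0,0],[0,0,0],[0,0,0],[0,0,0]]}}

```text
time: 36.67
ee_pos: [0.4695, -0.2673, 0.0092]
tcp_rot: [-0.641, 0.768, -0.0, -0.0]
ft_force: [-3.0, 1.8, 6.1]
opening: 0.0519
```

```bash
python3 st.py .4697 -.2675 .0092
```

```text
t 36.67 pos [ 0.4695 -0.2673  0.0092] jaw 79.66 tilt [ 0.0002 -0.0003] op 0.0519 F [-3.   1.8  6.1] q [-0.23  0.41 -0.28  0.   -0.88  1.62]
to go in units [ 0.001 -0.001  0.   ]
```

Contact is confirmed (6 N), so I'll release the watch and rise.

Emit:
{"name": "arm_command", "arguments": {"offset": [[0,0,0],[0,0,0],[0,0,0],[0,0,0],[0,0,0.04],[0,0,0.08],[0,0,0.1],[0,0,0.1],[0,0,0.04],[0,0,0]], "turn": [[0,0,0],[0,0,0],[0,0,0],[0,0,0],[0,0,0],[0,0,0],[0,0,0],[0,0,0],[0,0,0],[0,0,0]], "fingers": 0.15}}

```text
time: 37.92
ee_pos: [0.4699, -0.2674, 0.1172]
tcp_rot: [-0.64, 0.768, -0.001, 0.001]
ft_force: [0.0, -0.9, -0.5]
opening: 0.0725
```

```bash
python3 st.py .6779 -.0751 .12
```

```text
t 37.92 pos [ 0.4699 -0.2674  0.1172] jaw 79.64 tilt [ 0.0018 -0.0003] op 0.0725 F [ 0.  -0.9 -0.5] q [-0.23  0.3  -0.13 -0.   -1.14  1.62]
to go in units [0.693 0.641 0.009]
```

Emit:
{"name": "arm_command", "arguments": {"offset": [[0.04,0.035,0],[0.058,0.054,0],[0.062,0.057,0.001],[0.062,0.057,0.001],[0.062,0.057,0.001],[0.062,0.057,0.001],[0.062,0.057,0.001],[0.062,0.057,0.001],[0.062,0.057,0.001],[0.062,0.057,0.001],[0.058,0.054,0],[0.041,0.042,0],[0,0,0],[0,0,0]], "turn": [[0,0,-0.305],[0,0,-0.305],[0,0,-0.305],[0,0,-0.305],[0,0,-0.305],[0,0,-0.305],[0,0,-0.305],[0,0,-0.305],[0,0,-0.305],[0,0,-0.305],[0,0,-0.305],[0,0,-0.3],[0,0,0],[0,0,0]], "fingers": 0.4}}

```text
time: 39.67
ee_pos: [0.6767, -0.0753, 0.1177]
tcp_rot: [0.216, 0.976, -0.0, -0.001]
ft_force: [-0.1, 0.0, 0.6]
opening: 0.0511
```

```bash
python3 st.py .6779 -.0751 .008
python3 - <<'E'
from fit import *
for n in("side","top"):cv2.imwrite(f"pics/{n}21.png",viewer.camera(n)[:,:,::-1])
im=cv2.imread("pics/side21.png");cv2.imwrite("pics/side21z.png",cv2.resize(im[160:390,180:400],None,fx=2.6,fy=2.6,interpolation=cv2.INTER_CUBIC))
im=cv2.imread("pics/top21.png");cv2.imwrite("pics/top21z.png",cv2.resize(im[180:310,130:430],None,fx=2.6,fy=2.6,interpolation=cv2.INTER_CUBIC))
E
```

```text
t 39.67 pos [ 0.6767 -0.0753  0.1177] jaw -24.94 tilt [-0.002  -0.0001] op 0.0511 F [-0.1  0.   0.6] q [ 0.12  0.56  0.29 -0.   -1.3  -0.55]
to go in units [ 0.004  0.001 -0.366]
```

View pics/side21z.png

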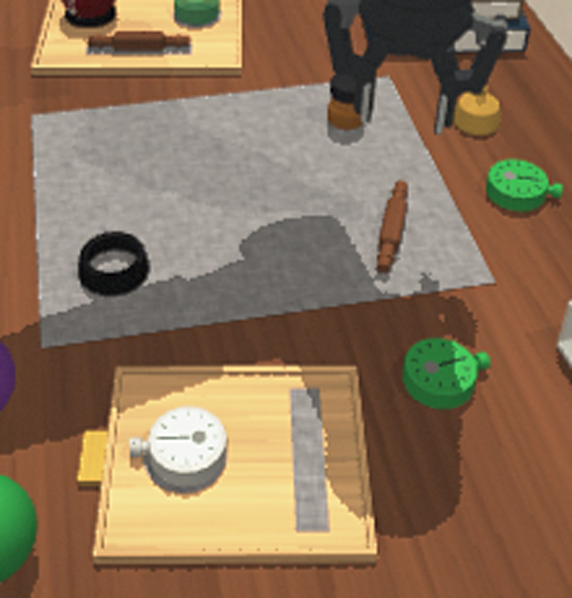

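View pics/top21z.png

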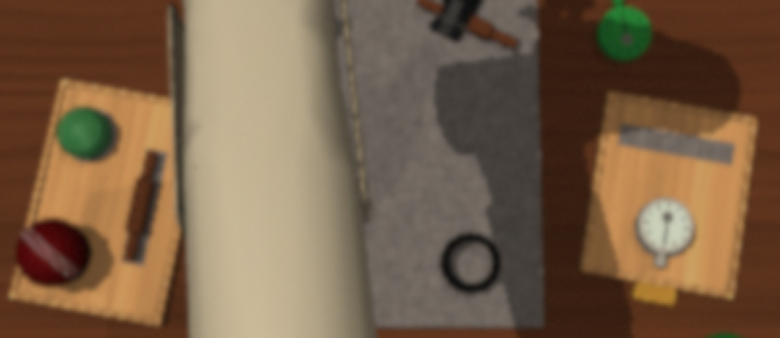

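Emit:
{"name": "arm_command", "arguments": {"offset": [[0.004,0.001,-0.08],[0,0,-0.1],[0,0,-0.08],[0,0,-0.06],[0,0,-0.03],[0,0,-0.02],[0,0,0],[0,0,0]], "turn": [[0,0,-0.006],[0,0,0],[0,0,0],[0,0,0],[0,0,0],[0,0,0],[0,0,0],[0,0,0]]}}

```text
time: 40.78
ee_pos: [0.6792, -0.0747, 0.0086]
tcp_rot: [0.218, 0.976, 0.0, 0.001]
ft_force: [0.8, -0.3, 0.5]
opening: 0.051
```

```bash
python3 st.py .6779 -.0751 .0083
python3 - <<'E'
from fit import *
im=viewer.camera("side")[:,:,::-1];cv2.imwrite("pics/side22z.png",cv2.resize(im[170:290,280:400],None,fx=5,fy=5,interpolation=cv2.INTER_CUBIC))
E
```

```text
t 40.77 pos [ 0.6792 -0.0747  0.0086] jaw -25.23 tilt [ 0.0015 -0.0001] op 0.051 F [ 0.8 -0.3  0.5] q [ 0.12  0.65  0.14  0.   -1.07 -0.56]
to go in units [-0.004 -0.001 -0.001]
```

View pics/side22z.png

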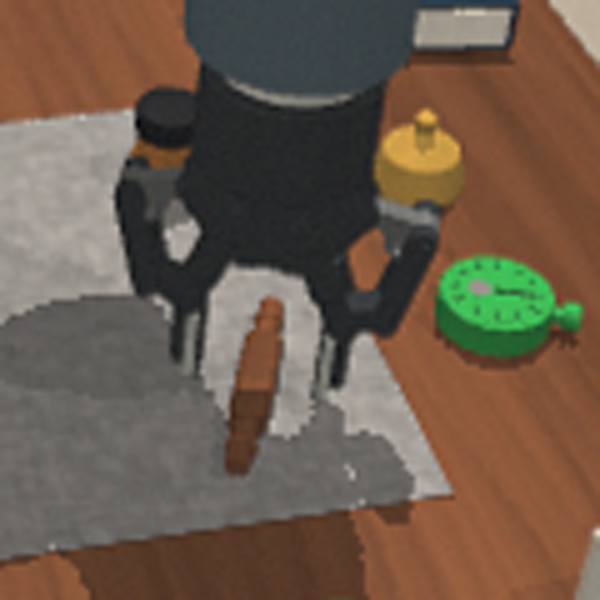

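Emit:
{"name": "arm_command", "arguments": {"offset": [[-0.003,-0.001,0],[0,0,0],[0,0,0],[0,0,0],[0,0,0],[0,0,0],[0,0,0]], "turn": [[0,0,0],[0,0,0],[0,0,0],[0,0,0],[0,0,0],[0,0,0],[0,0,0]], "fingers": 1}}

```text
time: 41.7
ee_pos: [0.6781, -0.075, 0.0083]
tcp_rot: [0.218, 0.976, 0.0, 0.0]
ft_force: [-1.4, 0.7, 4.7]
opening: 0.0162
```

Emit:
{"name": "arm_command", "arguments": {"offset": [[0,0,0.02],[0,0,0.04],[0,0,0.08],[0,0,0.1],[0,0,0.08],[0,0,0.03],[0,0,0]], "turn": [[0,0,0],[0,0,0],[0,0,0],[0,0,0],[0,0,0],[0,0,0],[0,0,0]]}}

```text
time: 42.58
ee_pos: [0.6778, -0.0749, 0.113]
tcp_rot: [0.219, 0.976, 0.0, 0.0]
ft_force: [-0.0, 0.4, -1.1]
opening: 0.0163
```

```bash
python3 st.py .5533 -.2827 .11
python3 - <<'E'
from fit import *
for n in("side","top"):cv2.imwrite(f"pics/{n}23.png",viewer.camera(n)[:,:,::-1])
im=cv2.imread("pics/side23.png")
cv2.imwrite("pics/side23z.png",cv2.resize(im[140:260,280:400],None,fx=5,fy=5,interpolation=cv2.INTER_CUBIC))
E
```

```text
t 42.58 pos [ 0.6778 -0.0749  0.113 ] jaw -25.25 tilt [0.0006 0.0004] op 0.0163 F [-0.   0.4 -1.1] q [ 0.12  0.57  0.28 -0.   -1.29 -0.56]
to go in units [-0.415 -0.693 -0.01 ]
```

View pics/side23z.png

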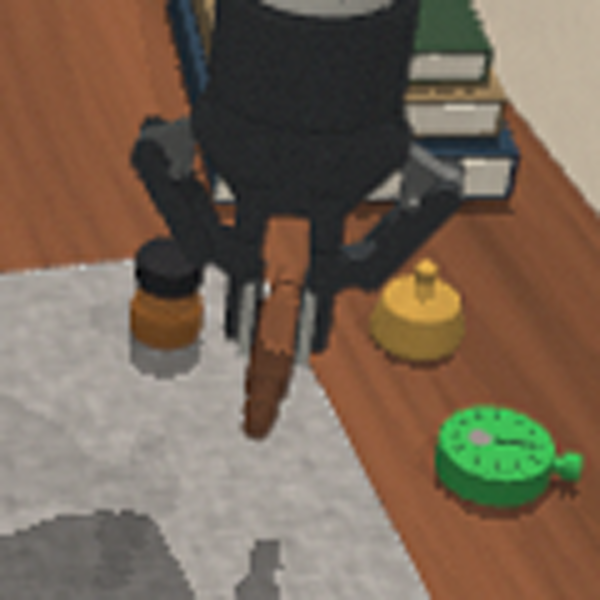

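Emit:
{"name": "arm_command", "arguments": {"offset": [[-0.025,-0.035,0],[-0.035,-0.06,0],[-0.036,-0.061,0],[-0.036,-0.061,0],[-0.036,-0.061,0],[-0.036,-0.061,0],[-0.036,-0.061,0],[-0.036,-0.061,0],[-0.036,-0.061,0],[-0.036,-0.061,0],[-0.036,-0.061,0],[-0.031,-0.048,0],[0,0,0],[0,0,0]], "turn": [[0,0,0.043],[0,0,0.043],[0,0,0.043],[0,0,0.043],[0,0,0.043],[0,0,0.043],[0,0,0.043],[0,0,0.043],[0,0,0.043],[0,0,0.043],[0,0,0.043],[0,0,0.043],[0,0,0],[0,0,0]]}}

```text
time: 44.42
ee_pos: [0.5529, -0.2826, 0.1124]
tcp_rot: [0.091, 0.996, 0.0, -0.0]
ft_force: [0.4, -0.3, 1.0]
opening: 0.0165
```

```bash
python3 st.py .5533 -.2823 .0185
```

```text
t 44.42 pos [ 0.5529 -0.2826  0.1124] jaw -10.47 tilt [-0.0006  0.0003] op 0.0165 F [ 0.4 -0.3  1. ] q [-0.22  0.45  0.09 -0.   -1.21  0.04]
to go in units [ 0.001  0.001 -0.313]
```

Emit:
{"name": "arm_command", "arguments": {"offset": [[0,0.001,-0.06],[0,0,-0.08],[0,0,-0.08],[0,0,-0.06],[0,0,-0.025],[0,0,-0.008],[0,0,0],[0,0,0]], "turn": [[0,0,0.002],[0,0,0],[0,0,0],[0,0,0],[0,0,0],[0,0,0],[0,0,0],[0,0,0]]}}

```text
time: 45.42
ee_pos: [0.5538, -0.2825, 0.0197]
tcp_rot: [0.091, 0.996, -0.0, 0.001]
ft_force: [0.1, 0.0, 0.3]
opening: 0.0162
```

```bash
python3 st.py .5533 -.2823 .0123
python3 - <<'E'
from fit import *
for n in("side","top"):cv2.imwrite(f"pics/{n}24.png",viewer.camera(n)[:,:,::-1])
im=cv2.imread("pics/side24.png");cv2.imwrite("pics/side24z.png",cv2.resize(im[270:390,200:340],None,fx=5,fy=5,interpolation=cv2.INTER_CUBIC))
E
```

```text
t 45.42 pos [ 0.5538 -0.2825  0.0197] jaw -10.39 tilt [ 0.0014 -0.0005] op 0.0162 F [0.1 0.  0.3] q [-0.22  0.53 -0.04  0.   -1.    0.04]
to go in units [-0.002  0.001 -0.025]
```

View pics/side24z.png

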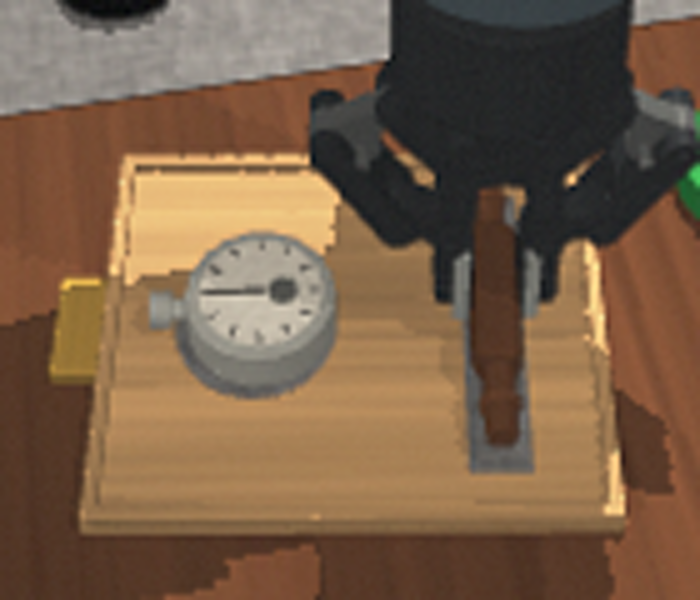

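Emit:
{"name": "arm_command", "arguments": {"offset": [[-0.001,0.001,-0.008],[0,0,-0.006],[0,0,-0.006],[0,0,-0.005],[0,0,0],[0,0,0]], "turn": [[0,0,0],[0,0,0],[0,0,0],[0,0,0],[0,0,0],[0,0,0]]}}

```text
time: 46.28
ee_pos: [0.5529, -0.282, 0.0123]
tcp_rot: [0.09, 0.996, -0.0, 0.0]
ft_force: [-2.8, 1.7, 5.7]
opening: 0.0161
```

```bash
python3 st.py .5533 -.2823 .0123
python3 - <<'E'
from fit import *
for n in("side",):cv2.imwrite(f"pics/{n}25.png",viewer.camera(n)[:,:,::-1])
im=cv2.imread("pics/side25.png");cv2.imwrite("pics/side25z.png",cv2.resize(im[270:390,200:340],None,fx=5,fy=5,interpolation=cv2.INTER_CUBIC))
E
```

```text
t 46.27 pos [ 0.5529 -0.282   0.0123] jaw -10.38 tilt [ 0.0002 -0.0003] op 0.0161 F [-2.8  1.7  5.7] q [-0.22  0.54 -0.05  0.   -0.99  0.04]
to go in units [ 0.001 -0.001 -0.   ]
```

View pics/side25z.png

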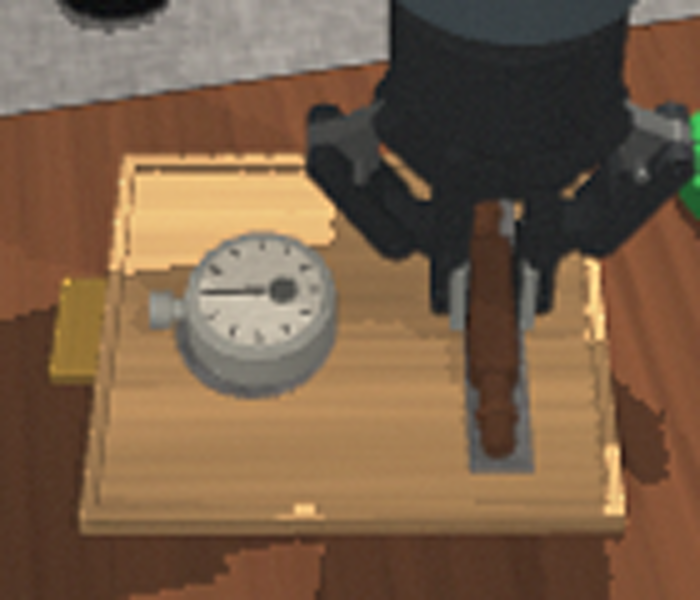

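Emit:
{"name": "arm_command", "arguments": {"offset": [[0,0,0],[0,0,0],[0,0,0],[0,0,0],[0,0,0.04],[0,0,0.08],[0,0,0.1],[0,0,0.1],[0,0,0.1],[-0.06,0.08,0.05],[-0.1,0.12,0],[-0.1,0.12,0],[-0.1,0.12,0],[-0.1,0.12,0],[-0.1,0.12,0],[-0.08,0.12,0],[-0.08,0.08,0],[-0.04,0.04,0],[0,0,0],[0,0,0]], "turn": [[0,0,0],[0,0,0],[0,0,0],[0,0,0],[0,0,0],[0,0,0],[0,0,0],[0,0,0],[0,0,0],[0,0,0],[0,0,0],[0,0,0],[0,0,0],[0,0,0],[0,0,0],[0,0,0],[0,0,0],[0,0,0],[0,0,0],[0,0,0]], "fingers": 0.6}}

```text
time: 48.82
ee_pos: [0.3255, -0.0062, 0.1529]
tcp_rot: [0.091, 0.996, 0.0, 0.001]
ft_force: [-0.6, 0.1, -0.4]
opening: 0.0341
```

```bash
python3 st.py
python3 - <<'E'
from fit import *
for n in("side","top"):cv2.imwrite(f"pics/{n}26.png",viewer.camera(n)[:,:,::-1])
im=cv2.imread("pics/top26.png");cv2.imwrite("pics/top26z.png",cv2.resize(im[180:320,110:250],None,fx=4.2,fy=4.2,interpolation=cv2.INTER_CUBIC))
cv2.imwrite("pics/top26u.png",cv2.resize(im[200:310,340:440],None,fx=5,fy=5,interpolation=cv2.INTER_CUBIC))
E
```

```text
t 48.83 pos [ 0.3255 -0.0062  0.1529] jaw -10.39 tilt [0.0011 0.0003] op 0.0341 F [-0.6  0.1 -0.4] q [ 0.48 -0.17 -0.54  0.   -1.2  -0.66]
```

View pics/side26.png

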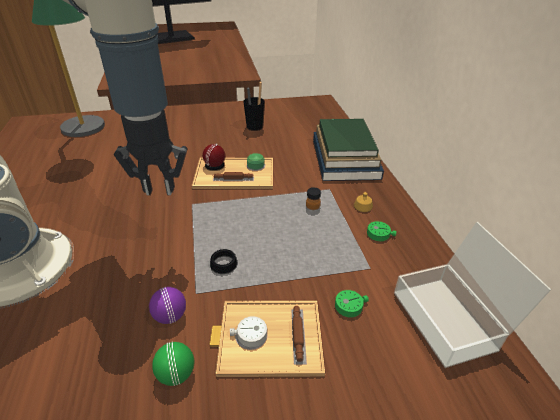

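View pics/top26z.png

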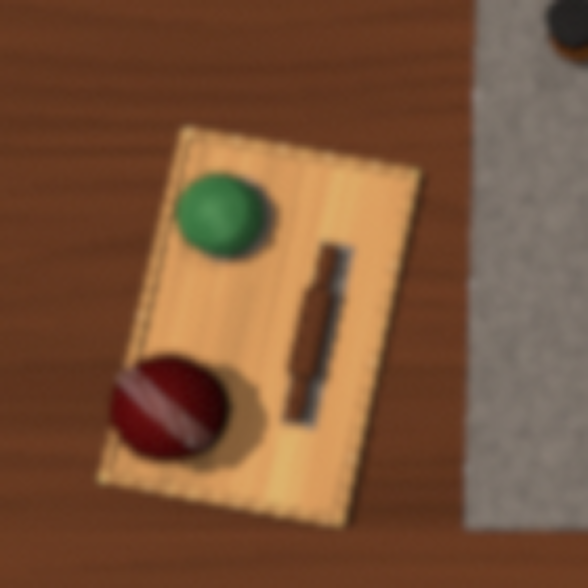

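View pics/top26u.png

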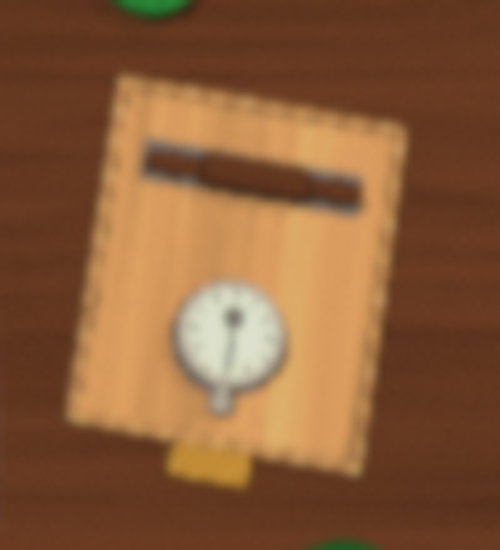

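```bash
cat > chk.py <<'E'
from fit import *
import sys
k0=sys.argv[1]
ims={n:cv2.imread(f"pics/{n}{k0}.png")[:,:,::-1].copy() for n in("side","top")}
M["face"]=[disc(.0262,.018)]
def dens(k):
    k=np.vstack([k,k[:1]]);return np.vstack([np.linspace(a,b,max(2,int(4*np.hypot(*(b-a)))),endpoint=False) for a,b in zip(k[:-1],k[1:])])
bl=lambda h,c:(c[...,0]<125)&(c[...,0]>c[...,2]*1.35)&(c[...,2]<75)
yw=-.182
J=[("weight","weight",green,dict(top=(148,216,182,246),side=(240,145,270,175)),False,(.5635,.302,0),(.06,.035),"pt"),
("ball","ball",red,dict(top=(130,260,168,295),side=(198,138,230,172)),False,(.445,.323,0),(-.06,.035),"pt"),
("bailA","bail",bl,dict(top=(172,232,200,286),side=(205,166,262,184)),True,(.4915,.2443,-.18),(0,-.035),"pt"),
("watch","face",lambda h,c:c.min(-1)>140,dict(top=(372,254,400,277.5),side=(236,314,270,347)),False,(.4697,-.2675,0),(-.035,0),"ut"),
("bailB","bail",bl,dict(top=(364,224,416,246),side=(286,300,310,372)),True,(.5533,-.2823,1.39),(.05,0),"ut")]
C=dict(pt=(.498,.2787),ut=(.504,-.2735))
for nm,k,fn,rois,y,x0,tgt,tr in J:
    obs={}
    for n,r in rois.items():
        if nm=="ball":
            l,t,rr,b=r;c=cv2.resize(ims[n][t:b,l:rr],None,fx=4,fy=4,interpolation=cv2.INTER_CUBIC).astype(int)
            m=(red(0,c)&(c[...,0]<130)&(c[...,1]<40)).astype(np.uint8);m=cv2.morphologyEx(m,cv2.MORPH_OPEN,np.ones((7,7)))
            ys,xs=np.nonzero(m);o=(cv2.convexHull(np.c_[xs,ys].astype(np.float32))[:,0,:]+.5)/4-.5+[l,t]
            m*=255
        else: o,m=mask_contour(ims[n],r,fn)
        cv2.imwrite(f"pics/c_{nm}_{n}.png",m)
        if k=="face": o=cv2.convexHull(o.astype(np.float32))[:,0,:]
        obs[n]=dens(o) if nm in("ball","watch") else o
    z=.009 if nm=="ball" else .006
    for o in (obs,{"top":obs["top"]},{"side":obs["side"]}):
        p,e=fit(k,z,o,x0,y)
        d=np.array(p[:2])-C[tr];c,s=np.cos(yw),np.sin(yw);t=np.array([c*d[0]+s*d[1],-s*d[0]+c*d[1]])
        print(nm,list(o),np.round(p,4),"err mm",np.round((t-tgt)*1000,1),"rms",round(e,2))
E
python3 chk.py 26
python3 - <<'E'
import cv2,glob,numpy as np
W=np.zeros((600,800),np.uint8);x=y=h=0
for f in sorted(glob.glob("pics/c_*.png")):
    m=cv2.imread(f,0);m=cv2.resize(m,None,fx=.7,fy=.7)
    if x+m.shape[1]>800:x=0;y+=h+5;h=0
    W[y:y+m.shape[0],x:x+m.shape[1]]=m;W[y:y+m.shape[0],x]=128;x+=m.shape[1]+5;h=max(h,m.shape[0])
cv2.imwrite("pics/cmasks.png",W)
E
```

```text
weight ['top', 'side'] [0.5642 0.3036] err mm [0.7 1.4] rms 1.15
weight ['top'] [0.5636 0.3036] err mm [0.  1.4] rms 1.44
weight ['side'] [0.5644 0.3034] err mm [0.8 1.3] rms 0.71
ball ['top', 'side'] [0.4462 0.3228] err mm [ 1.1 -1. ] rms 1.18
ball ['top'] [0.445  0.3236] err mm [-0.3 -0.5] rms 1.12
ball ['side'] [0.4467 0.3189] err mm [ 2.2 -4.8] rms 0.98
bailA ['top', 'side'] [ 0.4916  0.2441 -0.1767] err mm [ 0.  -0.2] rms 0.77
bailA ['top'] [ 0.4914  0.2441 -0.179 ] err mm [-0.3 -0.2] rms 0.53
bailA ['side'] [ 0.4927  0.2443 -0.1744] err mm [1.  0.3] rms 0.94
watch ['top', 'side'] [ 0.4717 -0.266 ] err mm [1.9 1.5] rms 0.47
watch ['top'] [ 0.4717 -0.2652] err mm [1.8 2.4] rms 0.31
watch ['side'] [ 0.4717 -0.2666] err mm [2. 1.] rms 0.5
bailB ['top', 'side'] [ 0.5519 -0.2817  1.3936] err mm [-1.4  0.6] rms 0.65
bailB ['top'] [ 0.5514 -0.2808  1.3961] err mm [-2.1  1.4] rms 0.51
bailB ['side'] [ 0.5521 -0.2825  1.3892] err mm [-1.1 -0.2] rms 0.68
```

View pics/cmasks.png

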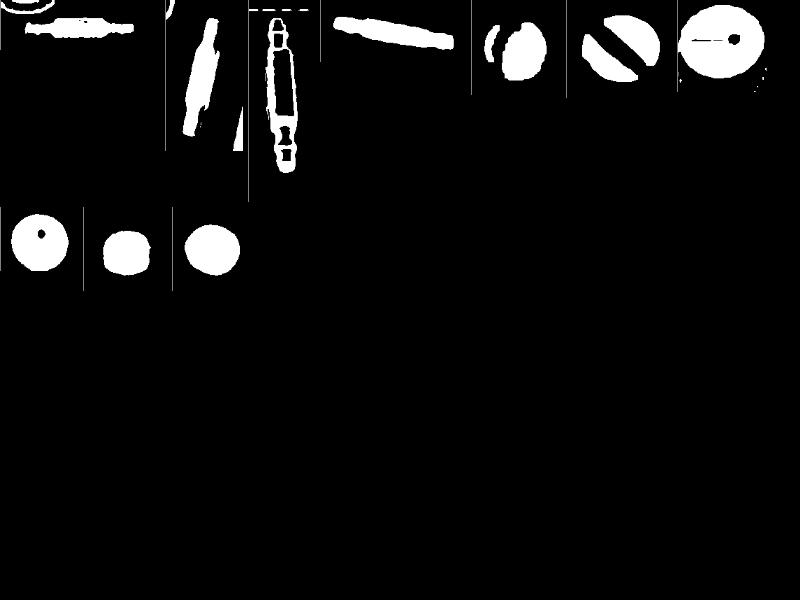

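Run:
```python
from fit import *
W=[]
for n,(l,t,r,b) in dict(side=(225,308,280,358),top=(365,245,405,285)).items():
    im=cv2.imread(f"pics/{n}26.png");f=8
    z=cv2.resize(im[t:b,l:r],None,fx=f,fy=f,interpolation=cv2.INTER_CUBIC)
    def dr(P,col):
        q=(proj(n,P)-[l,t]+.5)*f;cv2.polylines(z,[np.round(q).astype(np.int32).reshape(-1,1,2)],True,col,1)
    c=.504,-.2735
    a=-.182;x=c[0]-.035*np.cos(a);y=c[1]-.035*np.sin(a)
    dr(disc(.027,.006,x,y),(0,0,255));dr(disc(.027,.024,x,y),(255,0,0))
    cx=np.array([[x,y,.015],[x-.0395*np.cos(a),y-.0395*np.sin(a),.015]]);dr(cx,(0,255,0))
    W.append(cv2.copyMakeBorder(z,0,400-z.shape[0],0,0,cv2.BORDER_CONSTANT))
cv2.imwrite("pics/wchk.png",np.hstack(W))
```

```text
(no output)
```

View pics/wchk.png

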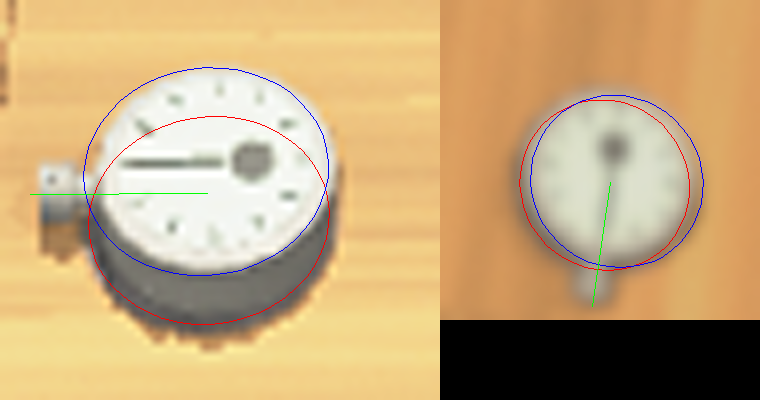

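Run:
```python
from fit import *
W=[]
for n,(l,t,r,b) in dict(side=(205,295,330,380),top=(345,208,425,300)).items():
    im=cv2.imread(f"pics/{n}0.png");f=4.5
    z=cv2.resize(im[t:b,l:r],None,fx=f,fy=f,interpolation=cv2.INTER_CUBIC)
    def dr(P,col):
        q=(proj(n,P)-[l,t]+.5)*f;cv2.polylines(z,[np.round(q).astype(np.int32).reshape(-1,1,2)],True,col,1)
    c=.504,-.2735;a=-.182;R=np.array([[np.cos(a),-np.sin(a)],[np.sin(a),np.cos(a)]])
    def tr(P): P=np.array(P,float);P[:,:2]=P[:,:2]@R.T+c;return P
    dr(tr(disc(.027,.006,-.035,0)),(0,0,255))
    dr(tr([[.04,-.055,.006],[.06,-.055,.006],[.06,.055,.006],[.04,.055,.006]]),(0,0,255))
    for zz in(0,.01):dr(tr([[-.09,-.075,zz],[.09,-.075,zz],[.09,.075,zz],[-.09,.075,zz]]),(255,0,0))
    W.append(cv2.copyMakeBorder(z,0,420-z.shape[0],0,0,cv2.BORDER_CONSTANT))
w=np.hstack(W);cv2.imwrite("pics/uchk.png",w[:, :930] if w.shape[1]<=800 else cv2.resize(w,None,fx=800/w.shape[1],fy=800/w.shape[1]))
```

```text
(no output)
```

View pics/uchk.png

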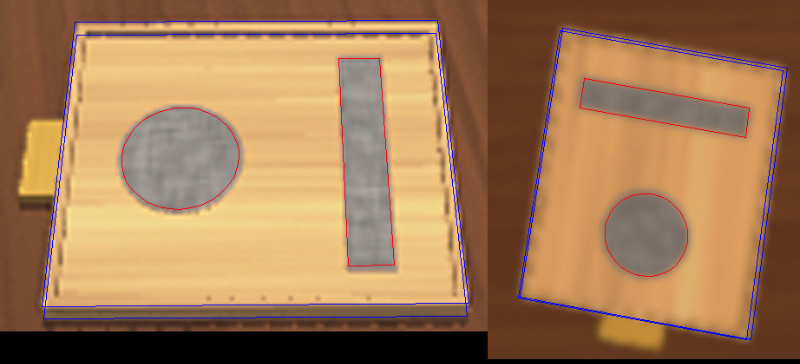

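Emit:
{"name": "arm_command", "arguments": {"offset": [[0.04,-0.04,0],[0.04,-0.07,0],[0.04,-0.075,0],[0.04,-0.075,0],[0.04,-0.076,0],[0.04,-0.076,0],[0.04,-0.076,0],[0.04,-0.076,0],[0.04,-0.076,0],[0.04,-0.076,0],[0.04,-0.076,-0.05],[0.04,-0.078,-0.06],[0,0,0],[0,0,0]], "turn": [[0,0,0.262],[0,0,0.262],[0,0,0.262],[0,0,0.262],[0,0,0.262],[0,0,0.262],[0,0,0.262],[0,0,0.262],[0,0,0.262],[0,0,0.262],[0,0,0.262],[0,0,0.26],[0,0,0],[0,0,0]], "fingers": 0.1}}

```text
time: 50.68
ee_pos: [0.4687, -0.2675, 0.1192]
tcp_rot: [-0.639, 0.769, 0.0, -0.0]
ft_force: [0.8, 0.8, 0.4]
opening: 0.077
```

```bash
python3 st.py .4697 -.2670 .0092
```

```text
t 50.67 pos [ 0.4687 -0.2675  0.1192] jaw 79.48 tilt [-0.0007 -0.    ] op 0.077 F [0.8 0.8 0.4] q [-0.23  0.3  -0.13  0.   -1.15  1.62]
to go in units [ 0.003  0.002 -0.367]
```

Emit:
{"name": "arm_command", "arguments": {"offset": [[0.003,0.001,-0.08],[0,0,-0.1],[0,0,-0.08],[0,0,-0.06],[0,0,-0.03],[0,0,-0.017],[0,0,0],[0,0,0]], "turn": [[0,0,0.004],[0,0,0],[0,0,0],[0,0,0],[0,0,0],[0,0,0],[0,0,0],[0,0,0]]}}

```text
time: 51.68
ee_pos: [0.4703, -0.2669, 0.01]
tcp_rot: [-0.641, 0.768, -0.001, 0.0]
ft_force: [0.9, 0.0, 0.4]
opening: 0.0767
```

Emit:
{"name": "arm_command", "arguments": {"offset": [[0,0,0],[0,0,0],[0,0,0],[0,0,0],[0,0,0],[0,0,0],[0,0,0]], "turn": [[0,0,0],[0,0,0],[0,0,0],[0,0,0],[0,0,0],[0,0,0],[0,0,0]], "fingers": 1}}

```text
time: 52.55
ee_pos: [0.4704, -0.267, 0.0103]
tcp_rot: [-0.641, 0.767, -0.001, 0.0]
ft_force: [-1.3, 0.8, 6.9]
opening: 0.0515
```

```bash
python3 st.py .4697 -.2670 .0092
```

```text
t 52.55 pos [ 0.4704 -0.267   0.0103] jaw 79.75 tilt [ 0.0013 -0.0008] op 0.0515 F [-1.3  0.8  6.9] q [-0.23  0.41 -0.28  0.   -0.88  1.62]
to go in units [-0.002  0.    -0.004]
```

Emit:
{"name": "arm_command", "arguments": {"offset": [[0,0,0.007],[0,0,0.007],[0,0,0],[-0.006,-0.005,0],[0,0,0],[0,0,-0.006],[0,0,-0.004],[0,0,-0.003],[0,0,0],[0,0,0]], "turn": [[0,0,0],[0,0,0],[0,0,0],[0,0,0],[0,0,0],[0,0,0],[0,0,0],[0,0,0],[0,0,0],[0,0,0]]}}

```text
time: 53.8
ee_pos: [0.468, -0.2682, 0.0103]
tcp_rot: [-0.641, 0.767, -0.0, -0.0]
ft_force: [-2.9, 2.0, 6.7]
opening: 0.0514
```

```bash
python3 st.py .4685 -.2685 .0103
```

```text
t 53.8 pos [ 0.468  -0.2682  0.0103] jaw 79.74 tilt [-0.     -0.0002] op 0.0514 F [-2.9  2.   6.7] q [-0.23  0.41 -0.28  0.   -0.88  1.62]
to go in units [ 0.002 -0.001 -0.   ]
```

Seated again. I'll release, lift, retreat and check.

Emit:
{"name": "arm_command", "arguments": {"offset": [[0,0,0],[0,0,0],[0,0,0],[0,0,0],[0,0,0.04],[0,0,0.08],[0,0,0.1],[0,0,0.1],[0,0,0.1],[-0.04,0.08,0.05],[-0.06,0.12,0],[-0.06,0.12,0],[-0.06,0.12,0],[-0.06,0.12,0],[-0.06,0.12,0],[-0.06,0.12,0],[-0.04,0.06,0],[0,0,0],[0,0,0],[0,0,0]], "turn": [[0,0,0],[0,0,0],[0,0,0],[0,0,0],[0,0,0],[0,0,0],[0,0,0],[0,0,0],[0,0,0],[0,0,0],[0,0,0],[0,0,0],[0,0,0],[0,0,0],[0,0,0],[0,0,0],[0,0,0],[0,0,0],[0,0,0],[0,0,0]], "fingers": 0.15}}

```text
time: 56.3
ee_pos: [0.3364, -0.0107, 0.1507]
tcp_rot: [-0.641, 0.768, -0.0, -0.0]
ft_force: [-0.1, -1.0, 0.4]
opening: 0.0725
```

```bash
python3 st.py
python3 - <<'E'
from fit import *
W=[]
for n in("side","top"):cv2.imwrite(f"pics/{n}27.png",viewer.camera(n)[:,:,::-1])
for n,(l,t,r,b) in dict(side=(205,295,330,380),top=(345,208,425,300)).items():
    im=cv2.imread(f"pics/{n}27.png");f=4.5
    z=cv2.resize(im[t:b,l:r],None,fx=f,fy=f,interpolation=cv2.INTER_CUBIC)
    def dr(P,col):
        q=(proj(n,P)-[l,t]+.5)*f;cv2.polylines(z,[np.round(q).astype(np.int32).reshape(-1,1,2)],True,col,1)
    c=.504,-.2735;a=-.182;R=np.array([[np.cos(a),-np.sin(a)],[np.sin(a),np.cos(a)]])
    def tr(P): P=np.array(P,float);P[:,:2]=P[:,:2]@R.T+c;return P
    dr(tr(disc(.027,.006,-.035,0)),(0,0,255));dr(tr(disc(.027,.024,-.035,0)),(255,0,0))
    W.append(cv2.copyMakeBorder(z,0,420-z.shape[0],0,0,cv2.BORDER_CONSTANT))
w=np.hstack(W);cv2.imwrite("pics/uchk2.png",cv2.resize(w,None,fx=800/w.shape[1],fy=800/w.shape[1]))
E
python3 chk.py 27 | grep -E "watch|bailB|weight"
```

```text
t 56.3 pos [ 0.3364 -0.0107  0.1507] jaw 79.66 tilt [ 0.     -0.0001] op 0.0725 F [-0.1 -1.   0.4] q [ 0.45 -0.14 -0.53  0.   -1.18  0.95]
weight ['top', 'side'] [0.5641 0.3036] err mm [0.5 1.4] rms 1.14
weight ['top'] [0.5629 0.304 ] err mm [-0.7  1.6] rms 1.42
weight ['side'] [0.5643 0.3032] err mm [0.8 1.1] rms 0.7
watch ['top', 'side'] [ 0.4701 -0.2669] err mm [0.5 0.4] rms 0.45
watch ['top'] [ 0.4701 -0.266 ] err mm [0.3 1.2] rms 0.46
watch ['side'] [ 0.4701 -0.2673] err mm [ 0.5 -0.1] rms 0.35
bailB ['top', 'side'] [ 0.5518 -0.2822  1.3925] err mm [-1.4  0.1] rms 0.66
bailB ['top'] [ 0.5514 -0.2807  1.3965] err mm [-2.1  1.5] rms 0.52
bailB ['side'] [ 0.5521 -0.2826  1.3882] err mm [-1.  -0.2] rms 0.68
```

View pics/uchk2.png

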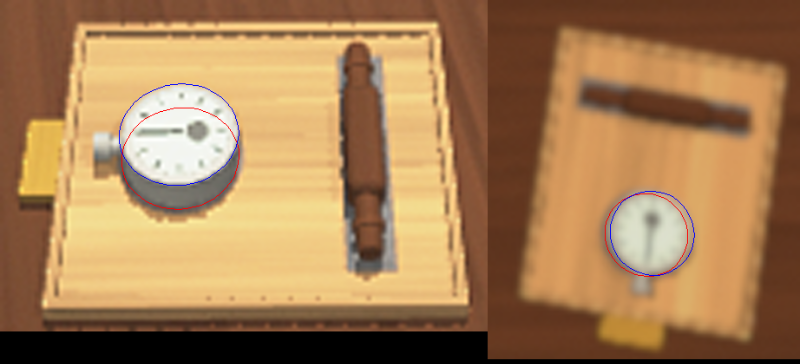

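View pics/side27.png

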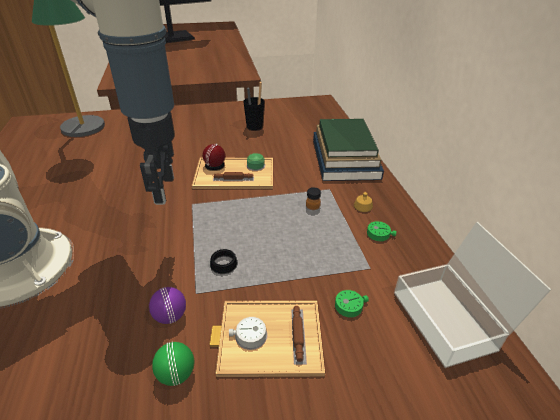

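Both trays are made up. The ink jar (314,198) and the bell (364,203) are where they were in the first picture. Handing in.

```bash
python3 -c "
from cell import env,monitor
print(env.job_done(), monitor.sense()['time'])"
```

```text
the job is handed in; nothing more can be done
the job is handed in; nothing more can be done
```

Both trays are made up and the job is handed in at about 56 s. I went in the order asked: ball, paperweight, bail, stopwatch, bail. Each thing was lowered until the wrist force showed contact (about 3 to 6 N), then released.

**One correction:** the stopwatch first sat about 2.4 mm off centre. After the last bail was down, I gripped it again, lifted it slightly and moved it back, so it was handled once more after the second bail was in place.

| Item | Last two-camera fit, distance from its place |
|---|---|
| Stopwatch | about 0.6 mm, face up, crown towards the tab |
| Paperweight | about 1.5 mm |
| Player's bail | about 0.2 mm |
| Umpire's bail | about 1.4 mm |
| Ball | about 1.5 mm, seated in the ring |

**Where the checks disagreed:**
- **Cameras:** they differed by up to about 2 mm on the umpire's bail.
- **Ball:** the side camera alone put it about 5 mm off, but its mask caught only part of the ball beside the seam. The top camera put it within 1 mm.
- **Not re-fitted:** the ball and the player's bail were measured just before the stopwatch was moved. The arm did not go near them after that.

In the last picture the ink jar and bell had not visibly moved. The gripper was open and clear of everything.

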